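# Spacer bars between plate and cover

### The arm

A 6-joint arm with a two-finger parallel gripper is mounted at the origin on the work surface. World frame = base frame: x ahead of the robot, y to its left, z up, the work surface at z = 0. Lengths are in mm, angles in degrees, forces in N, time in s.
With the tool pointing down it reaches from about 350 to 850 mm from the base axis. Payload 8.1 kg.
Tool frame: the origin (TCP) lies midway between the tips of the shut fingers; the grasp point (between the pads) lies 19 mm behind it; z points along the fingers, x is the direction in which the jaws open and shut, and the axes are right-handed (so a half turn about z gives the same grasp; the last joint's range is limited). The gripper opens to 85 mm and grips with 20 to 120 N. Pads are 22 mm wide; open, the fingers measure 114 mm over their backs; the gripper's body (76 mm by 85 mm) begins 54 mm behind the grasp point. The pads swing forward as they close: fully open they stand 13 mm farther back than shut.
Start: joints at [-75.08, 7.471, 85.268, -0, 87.261, -4.893], TCP at [203.39, -564.48, 207.692] pointing down, gripper open.
Joint ranges: [-169.43, 169.43], [-51.17, 129.36], [1.28, 143.12], [-76.62, 256.62], [0, 156.53], [-152.29, 152.29]. Speed limits (degrees/s): [136.94, 136.94, 159.86, 180, 180, 180].

### API

Orientations are given as [roll, pitch, yaw] about the fixed x, y, z axes, in that order (R = Rz(yaw) Ry(pitch) Rx(roll)).
In Python, from bench import monitor, cams, r gives the robot as it stands.
- The arm moves only by the tool jog_arm, never from a script. Its arguments are lists of equal length, an entry for each row: "offset": the shift along the tool's x, y, z in mm, a list of three; "delta_rot": the turn, a rotation vector about the tool's x, y, z in degrees, a list of three; "jaw": the opening in per cent of the stroke, from 0 (shut) to 100 (fully open). In form: {"offset": [[x, y, z], ...], "delta_rot": [[rx, ry, rz], ...], "jaw": [jaw, ...]}. A call has 1 to 20 rows; each row shifts and turns the pose as measured when the row begins, along the tool's axes as they then stand; what a row does not reach is not made up. A row lasts 1/10 s, in which the tool goes at most 50 mm and 8.59 degrees, less where a joint would pass 70% of its speed; a pose out of reach is approached as far as the arm can. A call is refused whole if a number of a shift passes 50 or a number of a turn 8.59, either way. A call with a gripper value outside its range is refused whole. The fingers move at their own pace and stop on an object; "newtons" is the grip in N (left out, the last holds). Time passes only in rows, so rows that do not move let the fingers close. It gives the time, the measured TCP pose, the force and the opening at its end, in the units of the state.
- monitor.sense(): the state, without advancing time (a new reading comes with each control period).
- cams.snapshot(name): name is "scene" or "top" or "wrist"; returns (picture, depth): 400x640x3 uint8, red, green, blue; 400x640 float32, mm along the optical axis (not along the pixel's ray), 0 where there is no reading.
- cams.camera_model(name): a dict with "K" (3x3 intrinsics, pixels), "k1" (the pictures are not rectified: a ray, as slopes to the right and down, at radius r is drawn at 1 + k1 r^2 times it, then the intrinsics apply), "camera_from_world" (4x4, takes a point from world to camera coordinates). Camera axes: x right, y down, z forward; pixel columns grow to the right and rows downward; lengths in mm; the calibration is good to about 2 mm. A picture is of the moment at which its call begins: read the wrist's pose just before it. camera_model takes no time and is no camera call; for the wrist camera it gives the pose at the moment of the call.
- r.hand_in(): hands the job in, once; it reports no verdict.
The state is a dict: "time": time; "joint_pos": joint angles; "qd": joint speeds; "joint_efforts": joint torques, N m; "tool_pos": TCP position; "tcp_rot": TCP orientation; "ft_force": force on the tool from outside, world axes, zero at the start; "wrist_torque": the same for the moment, N m; "finger_gap": finger opening in mm.
Only numpy, scipy, OpenCV 4.12 (cv2) and the standard library are available. Lean on these libraries where they do the work, as an engineer would, in place of code of your own. Each camera call takes 0.05 s, during which the arm holds its last target.

### The job

Take the two spacer bars out of the leaning rack and stand them on edge, tall way up, on the plate on the lift stand: one along each long side, midway between the row of bosses and the edge, lengthwise with the plate. Then lay the ribbed cover squarely over the plate so that it rests level on both bars, clear of the bosses. Set everything down gently by feel, without dropping it or pressing hard, let go, and leave the other loose parts on the bench where they are.

Things in the scene. Friction and masses are not known exactly. Their poses are not given: they have to be found in the camera images.
- stand: fixed lift stand carrying a level aluminium plate, 170 (x) by 190 mm (y, the long sides). Origin on the bench under the plate's middle, z up; the plate turns with it. The lift is locked, firm, at an unmeasured height that differs each time: plate top 75 to 115 mm above the bench; feel for it. On the plate a row of 3 bosses along y (y = -60, 0, 60), 24 mm diameter, 20 mm tall
- place1 (a point): point on the bench (z = 0) straight below where the middle of one spacer bar belongs: 60 mm from the stand's middle along its +x, at y = 0. The bar lies lengthwise along the stand's y, on edge, on the plate above. Either bar in either place
- place2 (a point): the same for the other spacer bar: 60 mm from the stand's middle along its -x
- rack: fixed rack for the bars, base 170 x 170 mm; origin on the bench at its middle, +x level, away from the robot's side, y along the bars. Two rails (12 mm wide, at y = +60 and -60) rise to +x at 35 degrees; their notches, 18 mm wide, 12 to 16 mm deep, open along the lean. Middle of the lower bar's underside: x -30, z 90 mm; the upper's: x 27, z 130 mm
- light_mid (a point): middle of the light bar, 22 x 12 mm in section, 200 mm along the rack's y, over the rack at rack x = 49 mm, 378 mm above the bench, on two posts at rack y = +98 and -98 mm. It is in the way of an upright tool over the bars, but clear of one that leans with the bars
- bar1_mid (a point): plain black plastic spacer bar, 16 (its x) by 140 (its y) by 30 mm (its z), 0.09 kg. Point: its middle. It starts in the rack, leaning: its z axis 35 degrees off vertical towards the rack's -x (the robot's side), its y axis level, along the rack's y. Only its ends are in notches; its middle 108 mm is free all round. It comes out along its own z
- bar2_mid (a point): the second plain black plastic spacer bar, 16 (its x) by 140 (its y) by 30 mm (its z), 0.09 kg. Point: its middle. It starts in the rack, leaning: its z axis 35 degrees off vertical towards the rack's -x (the robot's side), its y axis level, along the rack's y. Only its ends are in notches; its middle 108 mm is free all round. It comes out along its own z
- bar1: the same bar as bar1_mid; origin at the middle of its 16 x 140 mm underside
- bar2: the same bar as bar2_mid; origin at the middle of its 16 x 140 mm underside
- cover: aluminium cover, 170 (x) by 190 (y) by 6 mm plate, 0.5 kg; origin at the middle of its flat underside, z up. A grip rib stands on it along y through the middle: 16 mm thick (x), 100 long, top 40 mm above the underside; 6 mm fins from x = 44 mm outwards. Starts level, underside 24 mm above the bench, on a fixed cradle across the lift stand from the rack
- stator_a: bystander: a wound stator ring, 92 mm diameter, 47 mm tall; origin under its middle
- stator_b: bystander: a wound stator ring, 84 mm diameter, 47 mm tall; origin under its middle
- rotor: bystander: a short steel rotor standing upright, 48 mm diameter, 60 mm tall with its shaft stub; origin under its middle
- gear: bystander: a toothed wheel lying flat, 80 mm diameter, 16 mm tall; origin under its middle
- bearing: bystander: a bearing ring lying flat, 56 mm diameter, 14 mm tall; origin under its middle
- offcut: bystander: a short black offcut of bar stock, 16 x 60 x 16 mm, not one of the spacer bars; origin under its middle
There are look-alikes about, which are no part of the job. Leave any pink look-alike of the bar2 alone.

How it is judged (in metres and radians):
On the way:
1. both spacer bars stand on edge in their places on the plate, let go, before the cover comes (((x of bar1_mid in the frame of stand between 0.046 and 0.074 m and x of bar2_mid in the frame of stand between -0.074 and -0.046 m) or (x of bar1_mid in the frame of stand between -0.074 and -0.046 m and x of bar2_mid in the frame of stand between 0.046 and 0.074 m)) and y of bar1_mid in the frame of stand between -0.02 and 0.02 m and angle between the y axis of each of bar1, bar2 and the y axis of stand, either way round below 0.15 rad and angle between the z axis of each of bar1, bar2 and the z axis of stand, either way round below 0.06 rad and contact force between each of bar1, bar2 and stand above 0.1 N and linear speed of each of bar1, bar2 below 0.02 m/s and contact force between each of bar1, bar2 and the fingers below 0.05 N and y of bar2_mid in the frame of stand between -0.02 and 0.02 m and horizontal distance between cover and stand above 0.1 m), for 0.2 s.
At the end, for the whole second after the job is handed in: Bars upright on edge (3.4 deg) on the plate, one each side, middles 46-74 mm from the boss row and within 20 mm of mid-length, parallel within 8.5 deg; cover on both bars only, level within 2 deg, centred within 15 mm, square within 7 deg; all at rest, let go (((x of bar1_mid in the frame of stand between 0.046 and 0.074 m and x of bar2_mid in the frame of stand between -0.074 and -0.046 m) or (x of bar1_mid in the frame of stand between -0.074 and -0.046 m and x of bar2_mid in the frame of stand between 0.046 and 0.074 m)) and y of bar1_mid in the frame of stand between -0.02 and 0.02 m and angle between the y axis of each of bar1, bar2 and the y axis of stand, either way round below 0.15 rad and angle between the z axis of each of bar1, bar2 and the z axis of stand, either way round below 0.06 rad and contact force between each of bar1, bar2 and stand above 0.1 N and linear speed of each of bar1, bar2, cover below 0.02 m/s and contact force between each of bar1, bar2, cover and the fingers below 0.05 N and y of bar2_mid in the frame of stand between -0.02 and 0.02 m and horizontal distance between cover and stand below 0.015 m and angle between the y axis of cover and the y axis of stand, either way round below 0.12 rad and angle between cover's own z axis and vertical below 0.035 rad and contact force between cover and bar1 above 0.2 N and contact force between cover and bar2 above 0.2 N and contact force between cover and stand below 0.05 N); the robot touches nothing.
It fails at once if a spacer bar dropped or thrown (moving faster than 0.4 m/s outside the fingers) (linear speed of bar1 above 0.4 m/s and contact force between bar1 and the fingers below 0.05 N).
It fails at once if a spacer bar dropped or thrown (moving faster than 0.4 m/s outside the fingers) (linear speed of bar2 above 0.4 m/s and contact force between bar2 and the fingers below 0.05 N).
It fails at once if a cover dropped or thrown (moving faster than 0.4 m/s outside the fingers) (linear speed of cover above 0.4 m/s and contact force between cover and the fingers below 0.05 N).
It fails at once if a spacer bar or the cover pressed on the stand with more than 60 N (contact force between any of bar1, bar2, cover and stand above 60 N).
It fails at once if another loose part moved by more than 20 mm (distance of any of stator_a, stator_b, rotor, gear, bearing, offcut from where it was at the start of the episode above 0.02 m).
It also fails if it takes over 72 s, if anything falls off the work surface, if the arm or the gripper's body presses on something with over 40 N, if the wrist force passes 120 N, or if a joint passes its speed limit or range.

## Working session

There is one attempt and no reset: what is moved stays moved. The work goes in short steps, Python scripts to look and compute and a tool call to move; the robot and the scene stay as the last step left them, time stands still between calls to the robot, and variables do not carry over. Pictures are saved under pics/ and viewed, and the job is handed in when it is done.

Besides the shell and the picture viewer there is one more tool, called by a JSON object that holds its "api" and its "payload". jog_arm: Moves the arm, as the interface text tells. Its arguments: {"type":"object","properties":{"offset":{"type":"array","items":{"type":"array","items":{"type":"number"}}},"delta_rot":{"type":"array","items":{"type":"array","items":{"type":"number"}}},"jaw":{"type":"array","items":{"type":"number"}},"newtons":{"type":"number"}},"required":["offset","delta_rot","jaw"]}

```bash
ls; mkdir -p pics; cat > h.py <<'E'
import numpy as np,cv2
from bench import monitor,cams,r
def snap(n,f=None):
    m=cams.camera_model(n); p,d=cams.snapshot(n); 
    if f: cv2.imwrite('pics/'+f,p[:,:,::-1]); np.savez('pics/'+f+'.npz',p=p,d=d,K=m['K'],k1=m['k1'],T=m['camera_from_world'])
    return p,d,m
E
python3 - <<'E'
from h import *
print(monitor.sense())
for n in ('scene','top','wrist'):
    p,d,m=snap(n,n+'0.png'); print(n,m,d.shape)
E
```

```text
pics
{'time': 0.0, 'joint_pos': array([-7.50803285e+01,  7.51413950e+00,  8.53296857e+01, -3.72136545e-04,
        8.72599276e+01, -4.89529475e+00]), 'qd': array([-0.01350596,  0.0614245 , -0.09672271, -0.05752079, -0.03895732,
       -0.02758536]), 'joint_efforts': array([ 1.42955596e-03, -5.69404042e+01, -5.00547194e+01, -2.31268987e-04,
        1.50829920e-02, -2.13042853e-06]), 'tool_pos': array([ 203.23615129, -563.91107845,  206.65065501]), 'tcp_rot': array([-1.79991517e+02,  1.03406058e-01, -7.01850080e+01]), 'ft_force': array([-0.00218237,  0.67066087,  0.59119518]), 'wrist_torque': array([-0.00283611, -0.0667617 , -0.00209116]), 'finger_gap': 85.45029708645052}
scene {'K': array([[392.80723564,   0.        , 313.81052036],
       [  0.        , 392.80723564, 199.99252486],
       [  0.        ,   0.        ,   1.        ]]), 'k1': 0.006476977290927589, 'camera_from_world': array([[ 4.00553996e-01,  9.16272418e-01, -1.16277496e-03,
        -2.50070950e+02],
       [ 6.25308291e-01, -2.74284414e-01, -7.30587162e-01,
        -1.34523497e+02],
       [-6.69735797e-01,  2.9191251
[... 584 characters left out ...]
0e-01,
         1.38434297e+03],
       [ 0.00000000e+00,  0.00000000e+00,  0.00000000e+00,
         1.00000000e+00]])} (400, 640)
wrist {'K': array([[310.29664857,   0.        , 324.05985055],
       [  0.        , 310.29664857, 193.96100427],
       [  0.        ,   0.        ,   1.        ]]), 'k1': -0.062464530218857894, 'camera_from_world': array([[ 3.39015730e-01, -9.40779023e-01, -1.77893197e-03,
        -5.99067769e+02],
       [-9.01551521e-01, -3.25419032e-01,  2.85144364e-01,
        -3.73490457e+01],
       [-2.68836735e-01, -9.50646259e-02, -9.58482930e-01,
         3.79298393e+02],
       [ 0.00000000e+00,  0.00000000e+00,  0.00000000e+00,
         1.00000000e+00]])} (400, 640)
```

View pics/scene0.png

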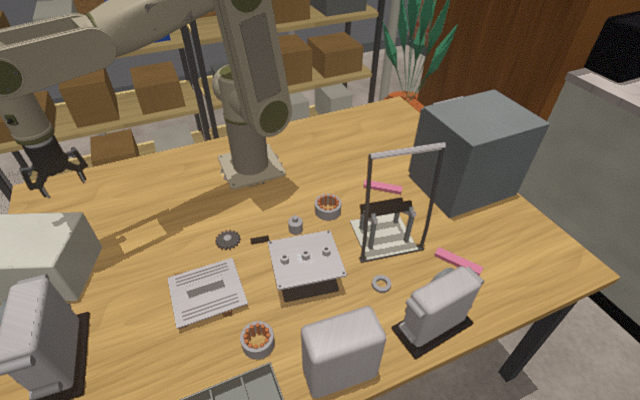

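View pics/top0.png

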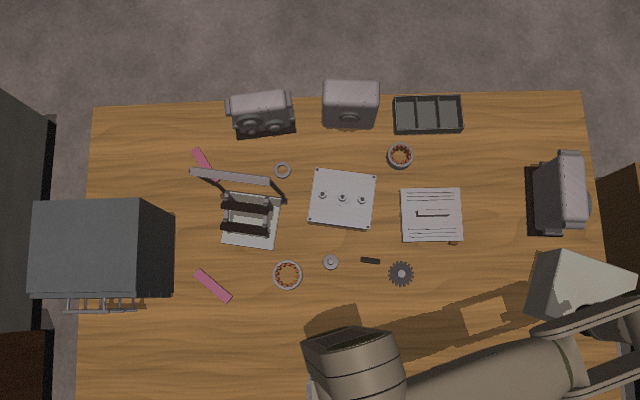

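View pics/wrist0.png

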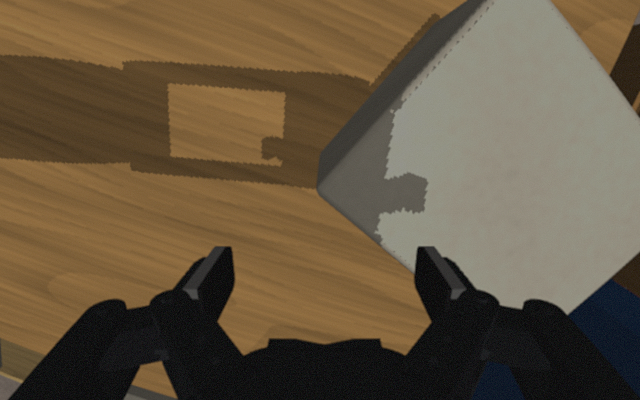

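```bash
cat >> h.py <<'E'
def load(f):
    z=np.load('pics/'+f+'.npz'); return z['p'],z['d'],dict(K=z['K'],k1=float(z['k1']),camera_from_world=z['T'])
def cloud(d,m):
    h,w=d.shape; v,u=np.mgrid[0:h,0:w].astype(float)
    K=m['K']; pts=np.stack([u.ravel(),v.ravel()],1)[:,None]
    n=cv2.undistortPoints(pts,K,np.array([m['k1'],0,0,0.]))[:,0]
    n=n.reshape(h,w,2); P=np.dstack([n[...,0]*d,n[...,1]*d,d]); 
    T=m['camera_from_world']; W=(P-T[:3,3])@T[:3,:3]
    W[d<=0]=np.nan
    return W
def proj(m,X):
    T=m['camera_from_world']; X=np.atleast_2d(X)
    return cv2.projectPoints(X.astype(float),cv2.Rodrigues(T[:3,:3])[0],T[:3,3],m['K'],np.array([m['k1'],0,0,0.]))[0][:,0]
E
python3 - <<'E'
from h import *
p,d,m=load('top0.png'); W=cloud(d,m)
for u,v in [(345,197),(343,215),(317,170),(377,178),(309,222),(369,230),(415,200),(432,213),(448,235),(402,190),(460,187),(245,205),(245,228),(232,175),(228,240),(330,263),(300,160)]:
    print((u,v),W[v,u].round(1))
c=cv2.resize(p[140:310,180:480],None,fx=2.6,fy=2.6,interpolation=cv2.INTER_CUBIC); cv2.imwrite('pics/topc.png',c[:,:,::-1])
p,d,m=load('scene0.png')
c=cv2.resize(p[130:280,330:490],None,fx=4,fy=4,interpolation=cv2.INTER_CUBIC); cv2.imwrite('pics/scc.png',c[:,:,::-1])
E
```

```text
(345, 197) [572.4 -15.2 103.2]
(343, 215) [519.8  -7.5  91.6]
(317, 170) [662.8  66.6  90.2]
(377, 178) [nan nan nan]
(309, 222) [515.7  98.2   5.4]
(369, 230) [484.8 -92.   -1. ]
(415, 200) [ 570.8 -238.8   31.2]
(432, 213) [ 521.4 -281.1   66.4]
(448, 235) [ 456.2 -333.7   32.9]
(402, 190) [ 605.2 -200.4   27.8]
(460, 187) [ 6.154e+02 -3.947e+02 -3.000e-01]
(245, 205) [547.5 277.4 154.2]
(245, 228) [485.8 283.9 116.6]
(232, 175) [575.8 268.9 385.4]
(228, 240) [465.4 357.4   8.3]
(330, 263) [379.7  36.1  60.8]
(300, 160) [725.  123.   -3.8]
```

View pics/topc.png

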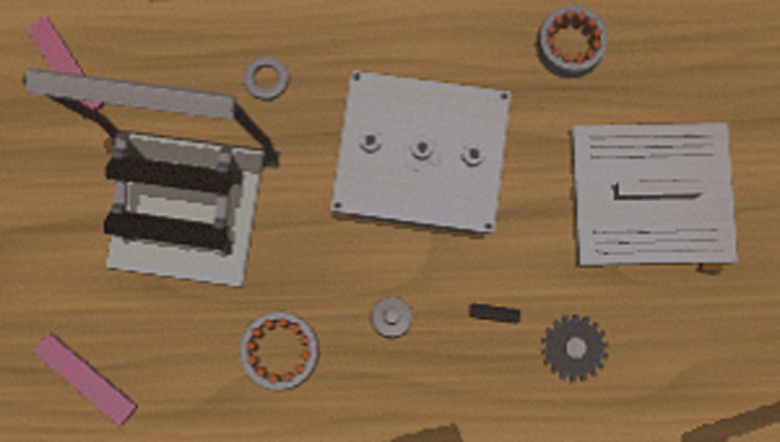

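View pics/scc.png

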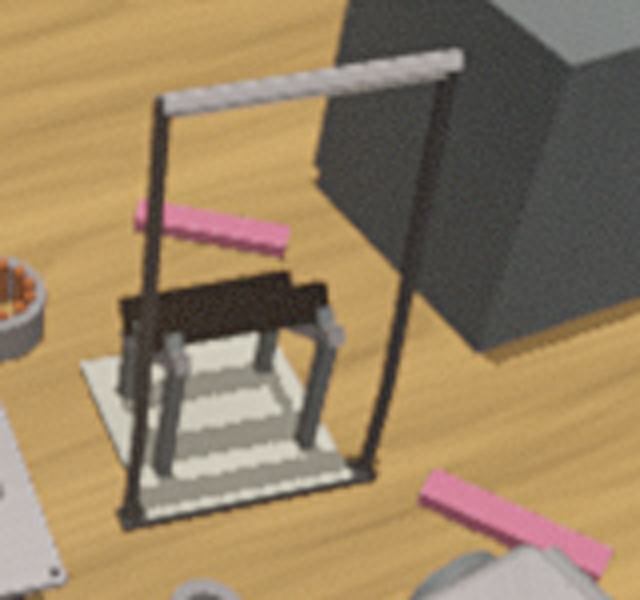

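```bash
python3 - <<'E'
from h import *
for f in ('top0.png','scene0.png'):
    p,d,m=load(f); W=cloud(d,m)
    def rect(name,sel):
        mm=sel.astype(np.uint8); mm=cv2.morphologyEx(mm,cv2.MORPH_OPEN,np.ones((3,3)))
        n,l,s,c=cv2.connectedComponentsWithStats(mm); i=1+np.argmax(s[1:,4]); k=l==i
        X=W[k]; z=np.median(X[:,2]); 
        (cx,cy),(w,h),a=cv2.minAreaRect(X[:,:2].astype(np.float32))
        print(f,name,'n',k.sum(),'z',z.round(1),'std',X[:,2].std().round(1),'c',round(cx,1),round(cy,1),'wh',round(w,1),round(h,1),'a',round(a,2), 'planefit',np.linalg.lstsq(np.c_[X[:,:2]-X[:,:2].mean(0),np.ones(len(X))],X[:,2],rcond=None)[0].round(3))
    x,y,z=W[...,0],W[...,1],W[...,2]
    def box(a,b,c,e,g,h): return (x>a)&(x<b)&(y>c)&(y<e)&(z>g)&(z<h)
    rect('plate',box(430,720,-140,140,70,125))
    rect('cover',box(400,680,-420,-150,20,46))
    rect('rackbase',box(400,640,200,420,3,25))
    for g in range(60,200,20):
        k=box(400,640,190,400,g,g+20)
        if k.sum(): print(g,k.sum(),W[k].mean(0).round(0))
    k=box(400,700,150,420,350,420); print('light',k.sum()); X=W[k]
    if k.sum()>10:
        l=cv2.fitLine(X[:,:2].astype(np.float32),cv2.DIST_HUBER,0,.01,.01).ravel(); print(l, X.min(0),X.max(0),np.median(X,axis=0))
E
```

```text
top0.png plate n 3389 z 89.9 std 5.1 c 574.4 -6.0 wh 187.7 172.3 a 80.1 planefit [ 1.0000e-03 -0.0000e+00  9.0589e+01]
top0.png cover n 3058 z 30.9 std 3.7 c 520.5 -286.5 wh 191.4 182.9 a 89.28 planefit [4.0000e-03 3.0000e-03 3.1133e+01]
top0.png rackbase n 973 z 10.4 std 3.2 c 528.7 284.4 wh 172.5 173.5 a 80.69 planefit [ 2.0000e-03 -2.0000e-03  1.0378e+01]
60 29 [539. 294.  72.]
80 78 [527. 293.  95.]
100 498 [496. 290. 111.]
120 97 [549. 284. 132.]
140 467 [547. 279. 151.]
160 37 [561. 309. 164.]
180 7 [609. 366. 193.]
light 800
[1.6841981e-01 9.8571533e-01 5.7476953e+02 2.7229889e+02] [549.28835903 172.75568728 353.04323237] [603.59200362 378.63142683 394.20888243] [575.06422641 273.17026916 383.4497725 ]
scene0.png plate n 3381 z 89.5 std 5.1 c 575.4 -5.2 wh 191.0 176.3 a 80.27 planefit [-1.8000e-02  8.0000e-03  9.0525e+01]
scene0.png cover n 3261 z 30.5 std 3.2 c 523.1 -286.9 wh 190.2 181.7 a 88.37 planefit [-1.0000e-03  0.0000e+00  3.1012e+01]
scene0.png rackbase n 1437 z 9.8 std 2.8 c 534.5 296.7 wh 178.7 174.6 a 80.36 planefit [-2.1000e-02 -2.0000e-03  1.0016e+01]
60 90 [571. 286.  70.]
80 88 [575. 290.  91.]
100 263 [521. 292. 113.]
120 155 [567. 292. 131.]
140 481 [556. 284. 150.]
160 37 [589. 334. 166.]
180 27 [615. 368. 190.]
light 572
[1.7291912e-01 9.8493600e-01 5.8354010e+02 2.7286874e+02] [554.62409088 173.96123628 350.24303255] [603.75542784 376.40824864 392.26199345] [582.8615882  269.34484524 383.10973564]
```

```bash
cat >> h.py <<'E'
from scipy.spatial.transform import Rotation as R
from scipy.optimize import minimize
def boxpts(cx,cy,cz,a,b,c):
    return np.array([[cx+i*a/2,cy+j*b/2,cz+k*c/2] for i in(-1,1) for j in(-1,1) for k in(-1,1)])
EDG=[(0,1),(2,3),(4,5),(6,7),(0,2),(1,3),(4,6),(5,7),(0,4),(1,5),(2,6),(3,7)]
def place(P,x,y,yaw,z=0):
    return P@R.from_euler('z',yaw,degrees=True).as_matrix().T+[x,y,z]
def barpts(w):
    Rb=R.from_euler('y',-35,degrees=True).as_matrix()
    o=[-30,0,90] if w==0 else [27,0,130]
    return boxpts(0,0,15,16,140,30)@Rb.T+o
def fit(m,p,wire,x0,steps=(8,8,4)):
    """wire: fn(params)->Nx3 sampled visible edge points; chamfer to Canny"""
    g=cv2.GaussianBlur(cv2.cvtColor(p,cv2.COLOR_RGB2GRAY),(0,0),0.8); e=cv2.Canny(g,40,100)
    dt=np.minimum(cv2.distanceTransform(255-e,cv2.DIST_L2,5),4)
    def cost(q):
        s=proj(m,wire(q)).astype(np.float32)
        return float(cv2.remap(dt,s[:,0].copy(),s[:,1].copy(),cv2.INTER_LINEAR).mean())
    sim=[np.array(x0,float)]+[np.array(x0,float)+np.eye(len(x0))[i]*steps[i] for i in range(len(x0))]
    o=minimize(cost,x0,method='Nelder-Mead',options=dict(initial_simplex=sim,xatol=.05,fatol=1e-4)); return o.x,o.fun
def seg(a,b,n=60): return a+(b-a)*np.linspace(0,1,n)[:,None]
def top4(w,l,z): 
    c=np.array([[-w/2,-l/2,z],[w/2,-l/2,z],[w/2,l/2,z],[-w/2,l/2,z]]); return np.vstack([seg(c[i],c[(i+1)%4]) for i in range(4)])
E
python3 - <<'E'
from h import *
for f in ('top0.png','scene0.png'):
    p,d,m=load(f)
    for z in (88,90,92): print(f,'plate',z,fit(m,p,lambda q:place(top4(170,190,z),*q),(574.5,-6,-9.8)))
    print(f,'cover',fit(m,p,lambda q:place(top4(170,190,30),*q),(521,-287,-1.2)))
    b=lambda q:place(np.vstack([seg(P[i],P[j]) for P in (barpts(0),barpts(1)) for i,j in [(1,3),(5,7),(1,5),(3,7)]]),*q)
    rr=fit(m,p,b,(528,284,-9.8)); print(f,'bars',rr)
    L=boxpts(49,0,378,22,200,12)
    L=lambda q,P=boxpts(49,0,378,22,200,12):place(np.vstack([seg(P[i],P[j]) for i,j in [(1,3),(5,7)]]),*q)
    print('light',fit(m,p,L,(528,284,-9.8)))
    print('rackb',fit(m,p,lambda q:place(top4(170,170,8),*q),(528,284,-9.8)))
    o=p.copy()
    for P in (barpts(0),barpts(1)):
        s=proj(m,place(P,*rr[0]))
        for i,j in EDG: cv2.line(o,tuple(int(t) for t in s[i]*16),tuple(int(t) for t in s[j]*16),(0,255,0),1,cv2.LINE_AA,4)
    y0,x0=(140,170) if 'top' in f else (130,330)
    cv2.imwrite('pics/ov_'+f,cv2.resize(o[y0:y0+150,x0:x0+180],None,fx=4,fy=4)[:,:,::-1])
E
```

```text
top0.png plate 88 (array([574.46648579,  -5.97064443,  -9.63203362]), np.float64(0.3649178147315979))
top0.png plate 90 (array([573.98382658,  -5.96125891,  -9.72177631]), np.float64(0.3833904266357422))
top0.png plate 92 (array([573.5606639 ,  -5.85673477,  -9.75063103]), np.float64(0.4046362638473511))
top0.png cover (array([ 525.32487084, -288.02498552,   -0.67096385]), np.float64(0.3957356810569763))
top0.png bars (array([521.6290387 , 278.20108009,  -5.55405651]), np.float64(1.3981232643127441))
light (array([525.1330248 , 286.56143945,  -9.63350519]), np.float64(0.6232610940933228))
rackb (array([528.89028513, 285.79173757,  -9.51780901]), np.float64(0.6254926323890686))
scene0.png plate 88 (array([575.79433679,  -4.20660015,  -9.3706279 ]), np.float64(0.43114325404167175))
scene0.png plate 90 (array([576.99903698,  -4.7380007 ,  -9.33339385]), np.float64(0.4343639612197876))
scene0.png plate 92 (array([578.40080563,  -5.33524651,  -9.34213573]), np.float64(0.44435977935791016))
scene0.png cover (array([ 526.51728653, -286.27560226,   -0.6548174 ]), np.float64(0.3291547894477844))
scene0.png bars (array([517.14215148, 283.60416474, -18.33349963]), np.float64(1.421649694442749))
light (array([539.51025877, 276.61473437,  -6.64226082]), np.float64(1.0747720003128052))
rackb (array([528.70727435, 287.12417897, -10.18754342]), np.float64(0.5501371026039124))
```

View pics/ov_top0.png

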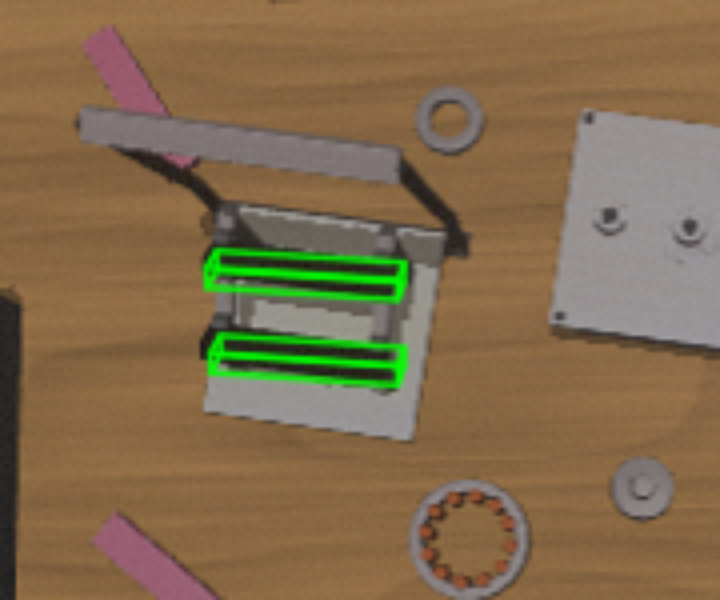

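View pics/ov_scene0.png

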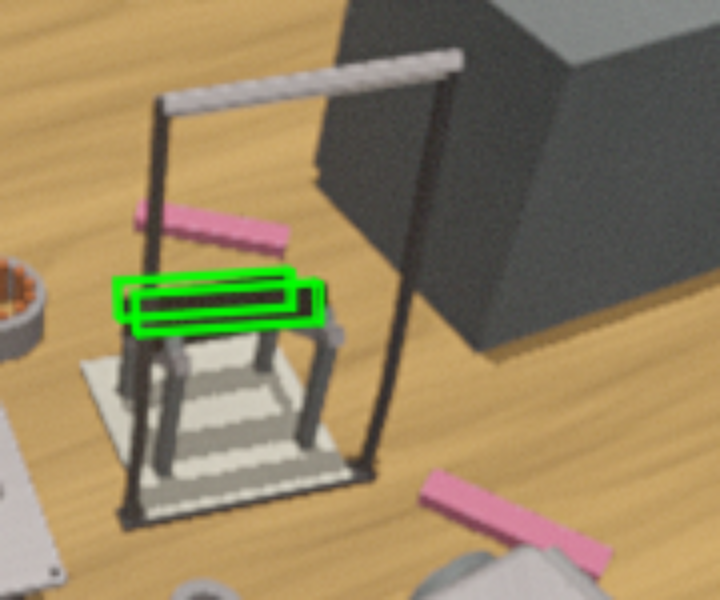

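```bash
python3 - <<'E'
from h import *
out=[]
for f in ('top0.png','scene0.png'):
    p,d,m=load(f)
    o=cv2.resize(p,None,fx=4,fy=4)
    for P,c in ((barpts(0),(0,255,0)),(barpts(1),(255,255,0)),(boxpts(49,0,378,22,200,12),(255,0,0))):
        s=proj(m,place(P,528.8,286.3,-9.7))*4
        for i,j in EDG: cv2.line(o,tuple(int(t) for t in s[i]),tuple(int(t) for t in s[j]),c,1,cv2.LINE_AA)
    y0,x0=(140,185) if 'top' in f else (130,340)
    out.append(o[4*y0:4*y0+560,4*x0:4*x0+400])
cv2.imwrite('pics/ov2.png',np.hstack(out)[:,:,::-1])
E
```

```text
(no output)
```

View pics/ov2.png

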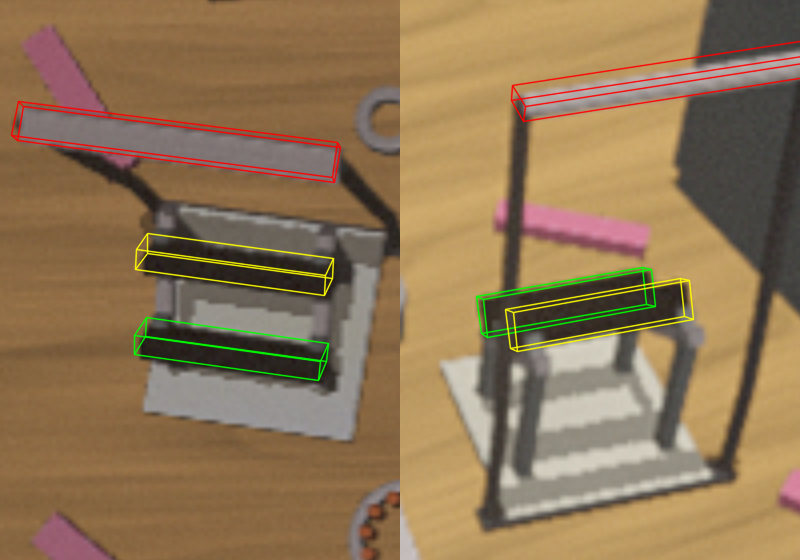

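```bash
cat >> h.py <<'E'
def euler(rpy): return R.from_euler('xyz',rpy,degrees=True)
def now():
    s=monitor.sense(); return s['tool_pos'],euler(s['tcp_rot']),s
def plan(p,q,n=None,vmax=40,wmax=7.5,p0=None,q0=None):
    """rows from current pose to target, straight line"""
    if p0 is None: p0,q0,_=now()
    p=np.array(p,float); rv=(q0.inv()*q).as_rotvec(degrees=True)
    if n is None: n=int(max(np.ceil(np.linalg.norm(p-p0)/vmax),np.ceil(np.linalg.norm(rv)/wmax),1))
    st=[]
    for i in range(n):
        qa=q0*R.from_rotvec(rv*i/n,degrees=True); st.append(qa.inv().apply((p-p0)/n))
    print('n',n,'rot/row',(rv/n).round(2).tolist()); print(np.round(st,0 if vmax>20 else 1).tolist())
    return p,q
RK=(527.5,285,-9.7)
def rackpose(w,up,rk=None):
    rk=rk or RK
    Rz=R.from_euler('z',rk[2],degrees=True); Rb=Rz*R.from_euler('y',-35,degrees=True)
    o=np.array([-30,0,90.] if w==0 else [27,0,130.])
    pos=Rz.apply(o)+[rk[0],rk[1],0]+Rb.apply([0,0,up])
    return pos,Rb*R.from_euler('x',180,degrees=True)
E
python3 - <<'E'
from h import *
p0,q0,s=now()
m=cams.camera_model('wrist'); T=m['camera_from_world']; C=-T[:3,:3].T@T[:3,3]
print('cam in tool',q0.inv().apply(C-p0).round(1)); print((T[:3,:3]@q0.as_matrix()).round(2))
pt,qt=rackpose(1,100); print(pt,qt.as_euler('xyz',degrees=True))
v=R.from_euler('xyz',[180,0,-9.7],degrees=True)
a,b=plan([480,-330,330],v)
a,b=plan([430,100,330],v,p0=a,q0=b)
plan(pt,qt,p0=a,q0=b)
E
```

```text
cam in tool [  -0.   -72.3 -166.4]
[[ 1.   -0.    0.  ]
 [ 0.    0.96 -0.29]
 [-0.    0.29  0.96]]
[497.57636536 290.11494054 211.91520443] [180.  -35.   -9.7]
n 10 rot/row [-0.0, 0.01, -6.05]
[[-13.0, -34.0, -12.0], [-9.0, -35.0, -12.0], [-5.0, -36.0, -12.0], [-1.0, -36.0, -12.0], [2.0, -36.0, -12.0], [6.0, -36.0, -12.0], [10.0, -35.0, -12.0], [14.0, -34.0, -12.0], [17.0, -32.0, -12.0], [20.0, -30.0, -12.0]]
n 11 rot/row [0.0, 0.0, 0.0]
[[-11.0, -38.0, -0.0], [-11.0, -38.0, -0.0], [-11.0, -38.0, -0.0], [-11.0, -38.0, -0.0], [-11.0, -38.0, -0.0], [-11.0, -38.0, -0.0], [-11.0, -38.0, -0.0], [-11.0, -38.0, -0.0], [-11.0, -38.0, -0.0], [-11.0, -38.0, -0.0], [-11.0, -38.0, -0.0]]
n 6 rot/row [0.0, 5.83, 0.0]
[[6.0, -33.0, 20.0], [4.0, -33.0, 20.0], [2.0, -33.0, 20.0], [-0.0, -33.0, 21.0], [-3.0, -33.0, 20.0], [-5.0, -33.0, 20.0]]
```

{"api": "jog_arm", "payload": {"offset": [[-13,-34,-12],[-9,-35,-12],[-5,-36,-12],[-1,-36,-12],[2,-36,-12],[6,-36,-12],[10,-35,-12],[14,-34,-12],[17,-32,-12],[20,-30,-12],[-11,-38,0],[-11,-38,0],[-11,-38,0],[-11,-38,0]], "delta_rot": [[0,0,-6],[0,0,-6],[0,0,-6],[0,0,-6],[0,0,-6],[0,0,-6],[0,0,-6],[0,0,-6],[0,0,-6],[0,0,-6],[0,0,0],[0,0,0],[0,0,0],[0,0,0]], "jaw": [60,60,60,60,60,60,60,60,60,60,60,60,60,60]}}

```text
time: 1.55
tool_pos: [462.8, -156.8, 324.3]
tcp_rot: [-179.3, 0.6, -8.0]
ft_force: [0.0, 0.9, 0.2]
finger_gap: 51.2
```

```bash
python3 - <<'E'
from h import *
p0,q0,s=now(); print(s['time'],p0,s['tcp_rot'],s['joint_pos'].round(1),s['ft_force'],s['finger_gap'])
plan([430,100,330],R.from_euler('xyz',[180,0,-9.7],degrees=True))
E
```

```text
1.55 [ 462.83290207 -156.82510486  324.2966996 ] [-179.32070863    0.64322449   -8.03879625] [-25.1 -10.1  90.5   0.5 100.4 -17. ] [0.03065319 0.92399545 0.19315212] 51.19140846897748
n 7 rot/row [-0.1, 0.09, 0.24]
[[-10.0, -36.0, -0.0], [-10.0, -36.0, -0.0], [-10.0, -36.0, -0.0], [-10.0, -36.0, -1.0], [-10.0, -36.0, -1.0], [-11.0, -35.0, -1.0], [-11.0, -35.0, -1.0]]
```

{"api": "jog_arm", "payload": {"offset": [[-10,-36,0],[-10,-36,0],[-10,-36,0],[-10,-36,0],[-10,-36,0],[-11,-36,0],[-11,-36,0],[6,-33,16],[4,-33,16],[2,-33,16],[0,-33,16],[-3,-33,16],[-5,-33,16],[0,0,0]], "delta_rot": [[0,0,0.2],[0,0,0.2],[0,0,0.2],[0,0,0.2],[0,0,0.2],[0,0,0.2],[0,0,0.2],[0,5.8,0],[0,5.8,0],[0,5.8,0],[0,5.8,0],[0,5.8,0],[0,5.8,0],[0,0,0]], "jaw": [60,60,60,60,60,60,60,60,60,60,60,60,60,60]}}

```text
time: 2.95
tool_pos: [485.2, 319.1, 232.9]
tcp_rot: [-178.5, -35.6, -9.8]
ft_force: [-0.4, -1.4, -1.2]
finger_gap: 51.3
```

```bash
python3 - <<'E'
from h import *
p0,q0,s=now(); print(s['time'],p0,s['tcp_rot'],s['joint_pos'].round(1),s['ft_force'],s['finger_gap'])
p,d,m=snap('wrist','w1.png')
o=cv2.resize(p,None,fx=1.25,fy=1.25)
for P,c in ((barpts(0),(0,255,0)),(barpts(1),(255,255,0))):
    sx=proj(m,place(P,*RK))*1.25
    for i,j in EDG: cv2.line(o,tuple(int(t) for t in sx[i]),tuple(int(t) for t in sx[j]),c,1,cv2.LINE_AA)
cv2.imwrite('pics/w1o.png',o[:,:,::-1])
pt,qt=rackpose(1,100); plan(pt,qt)
E
```

```text
2.95 [485.17331176 319.12720285 232.86080512] [-178.53902466  -35.55138323   -9.84638311] [ 46.4 -17.6 113.8 -31.3  64.5  64.6] [-0.42436535 -1.42000742 -1.21662534] 51.281491379427855
n 1 rot/row [-1.36, -0.49, -0.14]
[[-0.0, 26.0, 27.0]]
```

View pics/w1o.png

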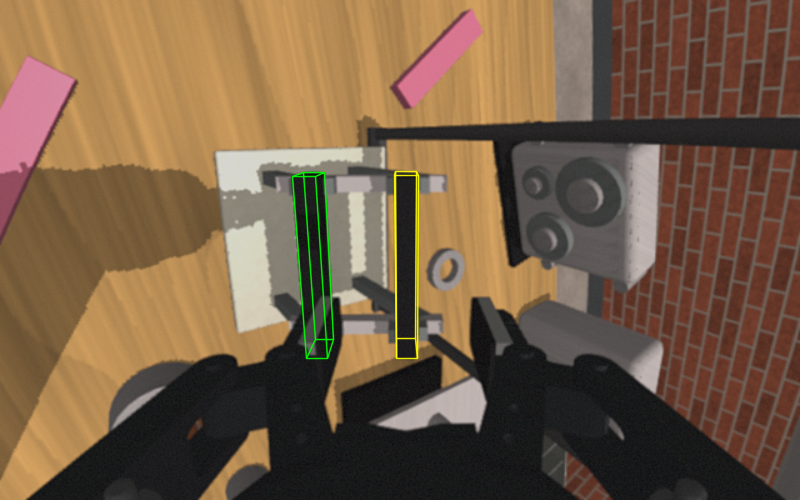

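{"api": "jog_arm", "payload": {"offset": [[0,13,14],[0,13,13],[0,0,0]], "delta_rot": [[-1.4,-0.5,-0.1],[0,0,0],[0,0,0]], "jaw": [55,55,55]}}

```text
time: 3.3
tool_pos: [498.9, 286.5, 213.2]
tcp_rot: [179.8, -34.9, -9.8]
ft_force: [1.2, -0.0, 0.1]
finger_gap: 46.5
```

```bash
python3 - <<'E'
from h import *
p0,q0,s=now(); print(s['time'],p0,s['tcp_rot'],s['ft_force'])
p,d,m=snap('wrist','w2.png')
def wire(q,ws=(0,1)): 
    return place(np.vstack([seg(P[i],P[j]) for P in map(barpts,ws) for i,j in [(1,3),(5,7),(3,7)]]),*q)
for ws in ((1,),(0,),(0,1)): print(fit(m,p,lambda q:wire(q,ws),RK,(3,3,2)))
o=cv2.resize(p,None,fx=1.25,fy=1.25)
for P,c in ((barpts(0),(0,255,0)),(barpts(1),(255,255,0))):
    sx=proj(m,place(P,*RK))*1.25
    for i,j in EDG: cv2.line(o,tuple(int(t) for t in sx[i]),tuple(int(t) for t in sx[j]),c,1,cv2.LINE_AA)
cv2.imwrite('pics/w2o.png',o[:,:,::-1])
pt,qt=rackpose(1,5); plan(pt,qt)
E
```

```text
3.3 [498.87805672 286.49001078 213.18605136] [179.81617078 -34.85346677  -9.81002564] [ 1.20416204 -0.03403538  0.1116666 ]
(array([526.74580017, 284.05657804,  -9.74483406]), np.float64(0.2729075849056244))
(array([526.67371407, 285.09869387,  -9.95162225]), np.float64(1.4137132167816162))
(array([526.679405  , 284.47889508, -10.56762267]), np.float64(1.012427568435669))
n 3 rot/row [0.06, 0.03, -0.05]
[[-1.0, -1.0, 32.0], [-1.0, -1.0, 32.0], [-1.0, -1.0, 32.0]]
```

View pics/w2o.png

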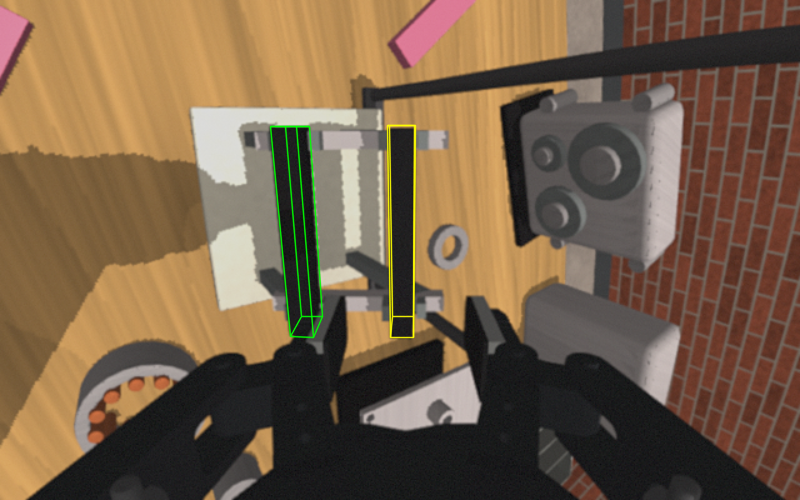

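{"api": "jog_arm", "payload": {"offset": [[-1,-1,24],[-1,-1,24],[-1,0,20],[-0.5,0,14],[0,0,10],[0,0,3],[0,0,0]], "delta_rot": [[0,0,0],[0,0,0],[0,0,0],[0,0,0],[0,0,0],[0,0,0],[0,0,0]], "jaw": [50,50,50,50,50,50,50], "newtons": 30}}

```text
time: 4.05
tool_pos: [559.8, 275.5, 141.2]
tcp_rot: [-179.5, -35.2, -11.0]
ft_force: [-0.1, 0.1, 0.4]
finger_gap: 42.7
```

```bash
sed -i 's/^RK=.*/RK=(526.7,284.1,-9.75)/' h.py; python3 - <<'E'
from h import *
p0,q0,s=now(); print(s['time'],p0,s['tcp_rot'],s['ft_force'])
p,d,m=snap('wrist','w3.png')
pt,qt=rackpose(1,5); plan(pt,qt,vmax=10)
E
```

```text
4.05 [559.75063158 275.50859096 141.15902647] [-179.47857689  -35.2466908   -11.04316585] [-0.14257294  0.14069429  0.35212128]
n 2 rot/row [0.1, -0.13, -0.53]
[[-6.2, -1.2, 0.2], [-6.1, -1.3, 0.2]]
```

View pics/w3.png

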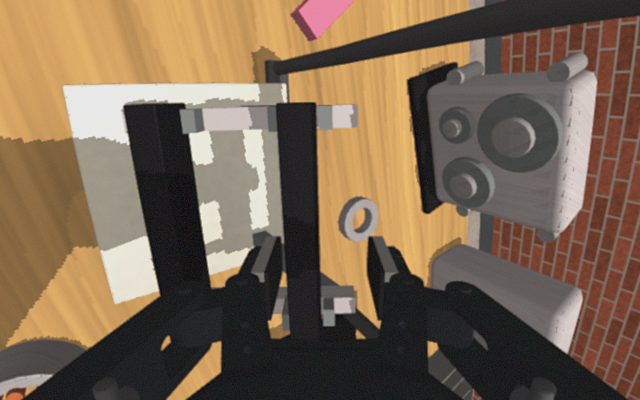

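{"api": "jog_arm", "payload": {"offset": [[-6,-1,0],[-6,-1,0],[0,0,0]], "delta_rot": [[0,0,-0.6],[0,0,-0.6],[0,0,0]], "jaw": [45,45,45]}}

```text
time: 4.4
tool_pos: [549.8, 280.9, 136.1]
tcp_rot: [179.8, -35.4, -9.5]
ft_force: [-1.0, 1.0, -0.5]
finger_gap: 38.1
```

```bash
python3 - <<'E'
from h import *
p0,q0,s=now(); print(s['time'],p0,s['tcp_rot'],s['ft_force'])
pt,qt=rackpose(1,5); plan(pt,qt,vmax=10)
E
```

```text
4.4 [549.8167795  280.9408121  136.13964754] [179.76474706 -35.36813371  -9.48113507] [-1.02419505  0.98783451 -0.47974549]
n 1 rot/row [0.08, -0.37, 0.22]
[[-0.5, 0.8, 2.1]]
```

{"api": "jog_arm", "payload": {"offset": [[-0.5,0.8,2],[0,0,0],[0,0,0],[0,0,0],[0,0,0],[0,0,0]], "delta_rot": [[0,-0.4,0.2],[0,0,0],[0,0,0],[0,0,0],[0,0,0],[0,0,0]], "jaw": [30,10,0,0,0,0], "newtons": 40}}

```text
time: 5.0
tool_pos: [553.7, 281.2, 140.0]
tcp_rot: [-179.8, -35.4, -9.8]
ft_force: [0.5, -0.2, 0.0]
finger_gap: 0.3
```

```bash
python3 - <<'E'
from h import *
p0,q0,s=now(); print(s['time'],p0,s['tcp_rot'],s['ft_force'])
Rb=qt=rackpose(1,5)
pt,qt=rackpose(1,5); print('tool err',q0.inv().apply(pt-p0).round(1))
E
```

```text
5.0 [553.7496957  281.22895529 140.04753154] [-179.82948053  -35.41748644   -9.81267635] [ 0.49373798 -0.24888639  0.00618021]
tool err [-5.9  1.8  3.1]
```

```bash
python3 - <<'E'
from h import *
p,d,m=snap('wrist','w4.png'); s=monitor.sense(); print(s['time'],s['tool_pos'],s['finger_gap'])
p,d,m=snap('scene','s4.png'); c=cv2.resize(p[60:280,280:500],None,fx=2.7,fy=2.7); cv2.imwrite('pics/s4c.png',c[:,:,::-1])
s=monitor.sense(); print(s['time'],s['tool_pos'],s['finger_gap'])
E
```

```text
5.05 [553.6801808  281.20144716 139.938122  ] 0.05310633516745626
5.1 [553.61942498 281.1625971  139.80973321] -0.014275183198633482
```

View pics/w4.png

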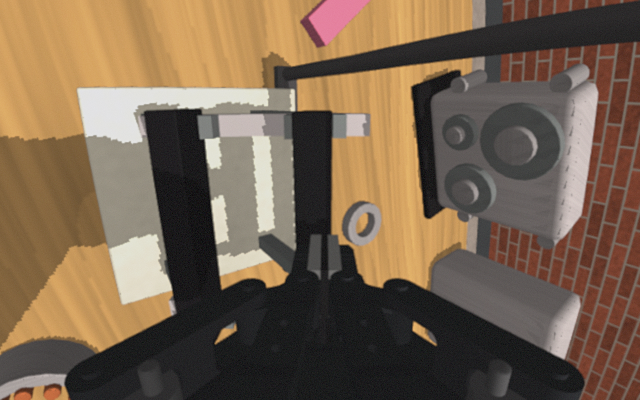

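View pics/s4c.png

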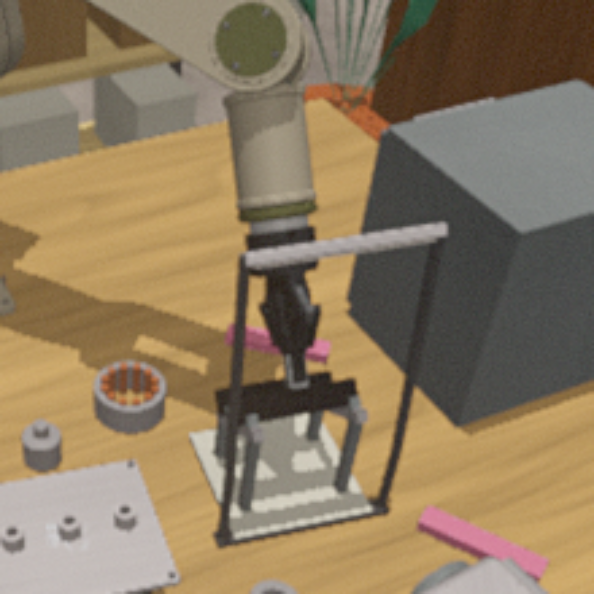

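```bash
python3 - <<'E'
from h import *
p0,q0,s=now()
out=[]
for n in ('scene','top','wrist'):
    p,d,m=snap(n,n+'5.png')
    f=3
    o=cv2.resize(p,None,fx=f,fy=f)
    for k in (0,19,38): 
        a=proj(m,p0-q0.apply([0,0,k]))[0]; print(n,k,a); cv2.circle(o,(int(a[0]*f),int(a[1]*f)),3,(255,0,0),-1)
    for P,c in ((barpts(0),(0,255,0)),(barpts(1),(255,255,0))):
        sx=proj(m,place(P,*RK))*f
        for i,j in EDG: cv2.line(o,tuple(int(t) for t in sx[i]),tuple(int(t) for t in sx[j]),c,1,cv2.LINE_AA)
    a=proj(m,p0)[0]*f; x,y=int(a[0]),int(a[1]); c=o[max(0,y-250):y+200,max(0,x-190):x+190]; out.append(cv2.resize(c,(380,450)))
cv2.imwrite('pics/t5.png',np.hstack(out[:2])[:,:,::-1]); cv2.imwrite('pics/t5w.png',out[2][:,:,::-1])
E
```

```text
scene 0 [390.59055858 210.84816916]
scene 19 [389.86685707 204.62578593]
scene 38 [389.13998056 198.37395147]
top 0 [244.59260794 203.94675178]
top 19 [243.02689099 206.5925359 ]
top 38 [241.42126743 209.30665998]
wrist 0 [324.33843039 231.80693894]
wrist 19 [324.37308825 246.38779724]
wrist 38 [324.41629745 264.59768332]
```

View pics/t5.png

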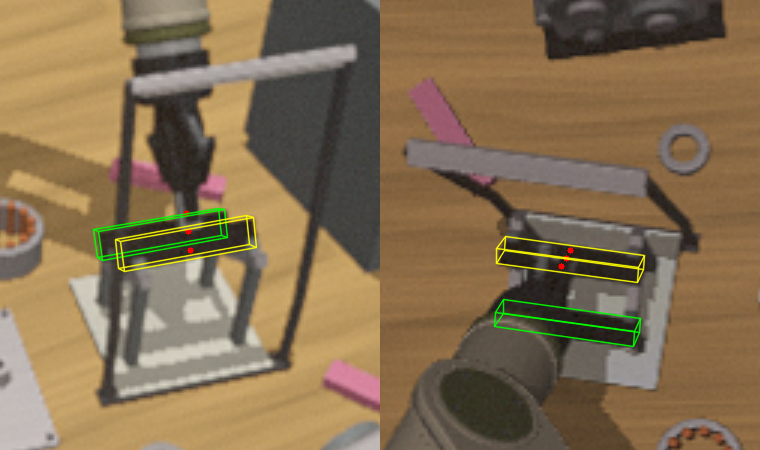

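View pics/t5w.png

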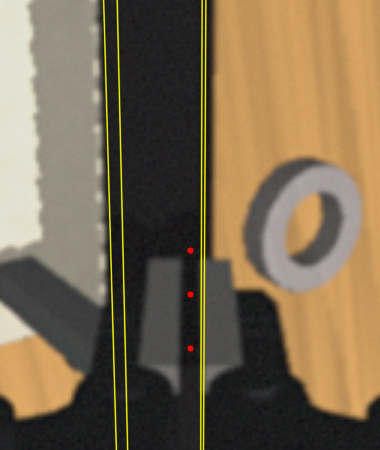

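```bash
python3 - <<'E'
from h import *
p0,q0,s=now(); print(p0)
p,d,m=load('wrist5.png'); W=cloud(d,m)
Rb=R.from_euler('z',RK[2],degrees=True)*R.from_euler('y',-35,degrees=True)
o=rackpose(1,0)[0]
B=Rb.inv().apply((W-o).reshape(-1,3)).reshape(W.shape)
print('tcp in bar',Rb.inv().apply(p0-o))
for v in (150,200,215,225,235,240,245,250,260,270):
    print(v,[(u,B[v,u].round(0).tolist()) for u in (300,312,318,325,332,340)])
E
```

```text
[553.6234173  281.17686047 139.80466936]
tcp in bar [5.64794904 1.67854949 8.0145547 ]
150 [(300, [-6.0, 53.0, 30.0]), (312, [-0.0, 53.0, 30.0]), (318, [3.0, 53.0, 31.0]), (325, [6.0, 53.0, 32.0]), (332, [10.0, 49.0, 8.0]), (340, [25.0, 22.0, -175.0])]
200 [(300, [-6.0, 28.0, 30.0]), (312, [-1.0, 28.0, 29.0]), (318, [2.0, 28.0, 31.0]), (325, [6.0, 28.0, 30.0]), (332, [10.0, 20.0, 5.0]), (340, [26.0, -37.0, -176.0])]
215 [(300, [-7.0, 20.0, 30.0]), (312, [-1.0, 21.0, 31.0]), (318, [2.0, 20.0, 30.0]), (325, [6.0, 20.0, 30.0]), (332, [10.0, 11.0, 5.0]), (340, [26.0, -56.0, -176.0])]
225 [(300, [-7.0, 15.0, 29.0]), (312, [-1.0, 15.0, 30.0]), (318, [2.0, 15.0, 30.0]), (325, [6.0, 16.0, 32.0]), (332, [10.0, 4.0, 4.0]), (340, [26.0, -69.0, -175.0])]
235 [(300, [-7.0, 9.0, 29.0]), (312, [-1.0, 13.0, 37.0]), (318, [2.0, 13.0, 38.0]), (325, [6.0, 12.0, 36.0]), (332, [9.0, 13.0, 37.0]), (340, [26.0, -83.0, -177.0])]
240 [(300, [-7.0, 7.0, 30.0]), (312, [-0.0, 13.0, 43.0]), (318, [2.0, 12.0, 41.0]), (325, [6.0, 13.0, 44.0]), (332, [9.0, 13.0, 43.0]), (340, [26.0, -89.0, -176.0])]
245 [(300, [-6.0, 8.0, 39.0]), (312, [-0.0, 13.0, 49.0]), (318, [2.0, 13.0, 48.0]), (325, [6.0, 12.0, 48.0]), (332, [9.0, 13.0, 48.0]), (340, [13.0, 9.0, 40.0])]
250 [(300, [-6.0, 8.0, 44.0]), (312, [-0.0, 13.0, 54.0]), (318, [3.0, 13.0, 53.0]), (325, [6.0, 13.0, 53.0]), (332, [9.0, 12.0, 52.0]), (340, [13.0, 9.0, 45.0])]
260 [(300, [-5.0, 9.0, 55.0]), (312, [0.0, 13.0, 62.0]), (318, [3.0, 12.0, 61.0]), (325, [5.0, 12.0, 62.0]), (332, [8.0, 12.0, 62.0]), (340, [12.0, 13.0, 62.0])]
270 [(300, [-4.0, 14.0, 71.0]), (312, [0.0, 13.0, 70.0]), (318, [3.0, 12.0, 69.0]), (325, [5.0, 12.0, 69.0]), (332, [8.0, 12.0, 69.0]), (340, [11.0, 14.0, 72.0])]
```

```bash
python3 - <<'E'
from h import *
p0,q0,s=now()
C=np.array([0,-72.3,-166.4]); M=np.array(q0.as_matrix())
p,d,m=load('wrist5.png'); T=m['camera_from_world']; Rc=T[:3,:3]@M  # cam from tool
Cw=-T[:3,:3].T@T[:3,3]; C=q0.inv().apply(Cw-p0); print(C)
for f,uu in (('wrist5.png',range(300,350,6)),('wrist0.png',list(range(185,240,6))+list(range(412,470,6))),('w3.png',list(range(245,290,5))+list(range(366,400,5)))):
    p,d,m=load(f)
    K=m['K']
    for u in uu:
        col=d[:,u]; 
        res=[]
        for v in range(200,400):
            if 0<col[v]<260:
                n=cv2.undistortPoints(np.array([[[u,v]]],float),K,np.array([m['k1'],0,0,0.]))[0,0]
                X=Rc.T@(np.array([n[0],n[1],1])*col[v])+C
                res.append((v,X.round(0).tolist()))
        k=[x for x in res if x[1][2]>-60]
        print(f,u,k[:1],k[8:9])
E
```

```text
[-1.59629842e-01 -7.25019752e+01 -1.66475786e+02]
wrist5.png 300 [(200, [-12.0, -26.0, -22.0])] [(208, [-12.0, -22.0, -20.0])]
wrist5.png 306 [(200, [-9.0, -26.0, -21.0])] [(208, [-9.0, -22.0, -21.0])]
wrist5.png 312 [(200, [-6.0, -26.0, -21.0])] [(208, [-6.0, -22.0, -22.0])]
wrist5.png 318 [(200, [-3.0, -27.0, -23.0])] [(208, [-3.0, -23.0, -23.0])]
wrist5.png 324 [(200, [-0.0, -27.0, -23.0])] [(208, [-0.0, -23.0, -23.0])]
wrist5.png 330 [(200, [3.0, -22.0, -8.0])] [(208, [3.0, -17.0, -7.0])]
wrist5.png 336 [(234, [6.0, -11.0, -27.0])] [(242, [5.0, -11.0, -37.0])]
wrist5.png 342 [(244, [8.0, -7.0, -30.0])] [(252, [8.0, -7.0, -39.0])]
wrist5.png 348 [(244, [11.0, -7.0, -31.0])] [(252, [11.0, -6.0, -38.0])]
wrist0.png 185 [(273, [-56.0, -7.0, -58.0])] []
wrist0.png 191 [(265, [-56.0, -7.0, -51.0])] [(273, [-54.0, -7.0, -57.0])]
wrist0.png 197 [(260, [-56.0, -7.0, -46.0])] []
wrist0.png 203 [(257, [-54.0, -6.0, -43.0])] [(265, [-48.0, -11.0, -58.0])]
wrist0.png 209 [(254, [-49.0, -11.0, -48.0])] [(262, [-47.0, -11.0, -56.0])]
wrist0.png 215 [(246, [-49.0, -11.0, -41.0])] [(254, [-46.0, 
[... 1403 characters left out ...]
 275 [(236, [-24.0, -11.0, -30.0])] [(244, [-22.0, -11.0, -39.0])]
w3.png 280 [(236, [-21.0, -11.0, -29.0])] [(244, [-21.0, -7.0, -31.0])]
w3.png 285 [(200, [-19.0, -27.0, -24.0])] [(208, [-19.0, -23.0, -24.0])]
w3.png 366 [(254, [21.0, 1.0, -26.0])] [(262, [21.0, 5.0, -27.0])]
w3.png 371 [(236, [22.0, -11.0, -30.0])] [(244, [21.0, -11.0, -39.0])]
w3.png 376 [(236, [25.0, -11.0, -30.0])] [(244, [23.0, -11.0, -39.0])]
w3.png 381 [(236, [27.0, -11.0, -30.0])] [(244, [26.0, -11.0, -39.0])]
w3.png 386 [(245, [28.0, -11.0, -40.0])] [(253, [26.0, -11.0, -48.0])]
w3.png 391 [(246, [32.0, -7.0, -33.0])] [(254, [30.0, -7.0, -41.0])]
w3.png 396 [(248, [34.0, -7.0, -35.0])] [(256, [32.0, -7.0, -43.0])]
```

{"api": "jog_arm", "payload": {"offset": [[-3,0,-6],[-3,1,0],[0,0,0],[0,0,0]], "delta_rot": [[0,0,0],[0,0,0],[0,0,0],[0,0,0]], "jaw": [50,50,50,50]}}

```text
time: 5.65
tool_pos: [543.9, 281.6, 140.8]
tcp_rot: [-179.9, -35.4, -9.7]
ft_force: [-1.1, 0.5, -0.4]
finger_gap: 42.4
```

```bash
cat >> h.py <<'E'
TIP=26.
def rerr(w,up):
    p0,q0,s=now(); pt,qt=rackpose(w,up-TIP); print(round(s['time'],2),'F',s['ft_force'].round(1),'gap',round(s['finger_gap'],1),'offset tool',q0.inv().apply(pt-p0).round(1),'rot',(q0.inv()*qt).as_rotvec(degrees=True).round(2))
E
python3 -c "
from h import *
rerr(1,4)"
```

```text
5.65 F [-1.1  0.5 -0.4] gap 42.4 offset tool [ 1.5  0.6 36.4] rot [-0.11 -0.37  0.01]
```

{"api": "jog_arm", "payload": {"offset": [[0.5,0,10],[0.5,0,10],[0,0,8],[0,0,4],[0,0,0],[0,0,0]], "delta_rot": [[0,-0.3,0],[0,0,0],[0,0,0],[0,0,0],[0,0,0],[0,0,0]], "jaw": [50,50,50,50,50,50]}}

```text
time: 6.25
tool_pos: [564.6, 277.4, 111.4]
tcp_rot: [-180.0, -35.0, -9.7]
ft_force: [0.2, 0.7, -0.2]
finger_gap: 42.7
```

```bash
python3 -c "
from h import *
rerr(1,4)"
```

```text
6.25 F [ 0.2  0.7 -0.2] gap 42.7 offset tool [ 1.3 -0.2  0.2] rot [-0.02  0.04  0.02]
```

{"api": "jog_arm", "payload": {"offset": [[1,0,0],[0,0,0],[0,0,0],[0,0,0],[0,0,0]], "delta_rot": [[0,0,0],[0,0,0],[0,0,0],[0,0,0],[0,0,0]], "jaw": [35,22,10,0,0], "newtons": 40}}

```text
time: 6.75
tool_pos: [565.6, 277.7, 113.1]
tcp_rot: [-179.9, -35.0, -9.8]
ft_force: [-0.2, -0.7, 0.2]
finger_gap: 15.0
```

```bash
python3 -c "
from h import *
rerr(1,4)"
```

```text
6.75 F [-0.2 -0.7  0.2] gap 15.0 offset tool [-0.5  0.2  1. ] rot [-0.08 -0.01 -0.01]
```

{"api": "jog_arm", "payload": {"offset": [[0,0,0],[0,0,-6],[0,0,-12],[0,0,-20],[0,0,-25],[0,0,-25],[0,0,0]], "delta_rot": [[0,0,0],[0,0,0],[0,0,0],[0,0,0],[0,0,0],[0,0,0],[0,0,0]], "jaw": [0,0,0,0,0,0,0]}}

```text
time: 7.45
tool_pos: [512.5, 285.9, 188.0]
tcp_rot: [-180.0, -34.9, -9.8]
ft_force: [0.1, -0.0, -1.0]
finger_gap: 15.4
```

```bash
python3 - <<'E'
from h import *
rerr(1,4)
p,d,m=snap('wrist','w6.png')
p,d,m=snap('scene','s6.png'); c=cv2.resize(p[60:280,280:500],None,fx=2.7,fy=2.7); cv2.imwrite('pics/s6c.png',c[:,:,::-1])
E
```

```text
7.45 F [ 0.1 -0.  -1. ] gap 15.4 offset tool [ 0.8 -0.6 93.2] rot [-0.03  0.12 -0.02]
```

View pics/w6.png

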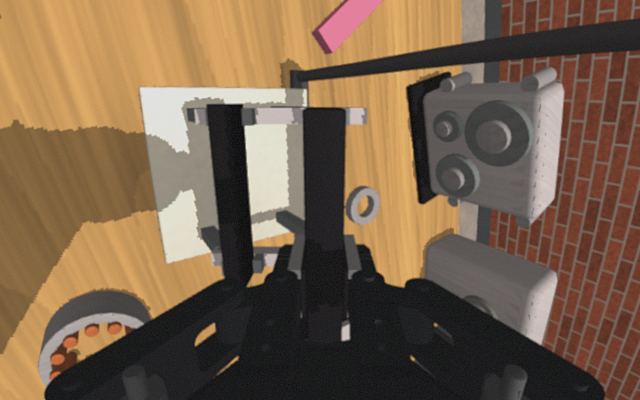

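View pics/s6c.png

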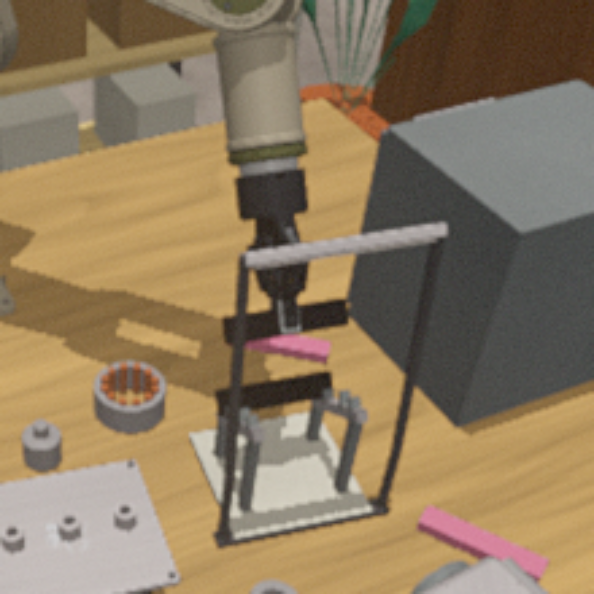

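```bash
cat >> h.py <<'E'
ST=(575.3,-5.2,-9.55)
def standpose(x,y,z):
    Rz=R.from_euler('z',ST[2],degrees=True); return Rz.apply([x,y,0])+[ST[0],ST[1],z],Rz*R.from_euler('x',180,degrees=True)
E
python3 - <<'E'
from h import *
v=standpose(60,0,190)
a,b=plan([470,150,240],v[1],vmax=25)
plan(v[0],v[1],p0=a,q0=b,vmax=30)
E
```

```text
n 7 rot/row [0.03, -4.96, -0.03]
[[2.0, 20.0, -8.0], [2.0, 20.0, -8.0], [1.0, 20.0, -8.0], [0.0, 20.0, -8.0], [-1.0, 20.0, -8.0], [-1.0, 20.0, -8.0], [-2.0, 20.0, -8.0]]
n 8 rot/row [0.0, 0.0, 0.0]
[[24.0, 17.0, 6.0], [24.0, 17.0, 6.0], [24.0, 17.0, 6.0], [24.0, 17.0, 6.0], [24.0, 17.0, 6.0], [24.0, 17.0, 6.0], [24.0, 17.0, 6.0], [24.0, 17.0, 6.0]]
```

{"api": "jog_arm", "payload": {"offset": [[2,20,-8],[2,20,-8],[1,20,-8],[0,20,-8],[-1,20,-8],[-1,20,-8],[-2,20,-8],[24,17,3],[24,17,3],[24,17,3],[24,17,3],[24,17,3],[18,13,3],[6,4,0],[0,0,0]], "delta_rot": [[0,-5,0],[0,-5,0],[0,-5,0],[0,-5,0],[0,-5,0],[0,-5,0],[0,-5,0],[0,0,0],[0,0,0],[0,0,0],[0,0,0],[0,0,0],[0,0,0],[0,0,0],[0,0,0]], "jaw": [0,0,0,0,0,0,0,0,0,0,0,0,0,0,0]}}

```text
time: 9.05
tool_pos: [593.1, 5.9, 188.3]
tcp_rot: [179.3, 3.4, -10.2]
ft_force: [-0.1, -0.5, -1.1]
finger_gap: 15.2
```

```bash
python3 - <<'E'
from h import *
p0,q0,s=now(); print(s['time'],p0,s['tcp_rot'],s['ft_force'],s['wrist_torque'],s['joint_pos'].round(0))
v=standpose(60,0,150); plan(v[0],v[1])
p,d,m=snap('wrist','w7.png')
o=p.copy()
s4=proj(m,place(top4(170,190,90),*ST))
for a in s4: cv2.circle(o,(int(a[0]),int(a[1])),1,(255,0,0),-1)
cv2.imwrite('pics/w7o.png',cv2.resize(o,None,fx=1.25,fy=1.25)[:,:,::-1])
E
```

```text
9.05 [593.13164805   5.89336269 188.32744041] [179.31290741   3.42128072 -10.21777909] [-0.0937086  -0.54423164 -1.13085251] [ 0.00783002 -0.03541146 -0.01155566] [-4. 11. 84. -0. 89.  6.]
n 2 rot/row [0.33, 1.71, -0.32]
[[23.0, 6.0, 18.0], [23.0, 7.0, 19.0]]
```

View pics/w7o.png

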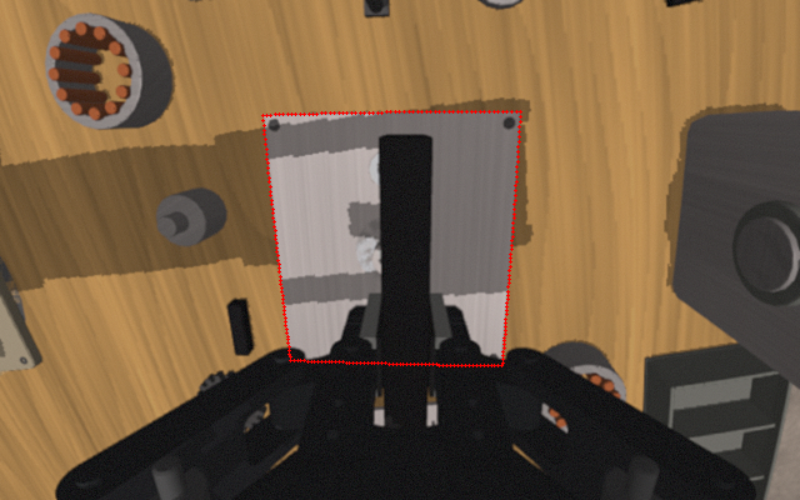

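{"api": "jog_arm", "payload": {"offset": [[22,6,19],[18,6,19],[4,1,10],[0,0,0]], "delta_rot": [[0.3,1.7,-0.3],[0.3,1.7,-0.3],[0,0,0],[0,0,0]], "jaw": [0,0,0,0]}}

```text
time: 9.5
tool_pos: [631.1, -10.8, 137.6]
tcp_rot: [-180.0, 0.0, -9.4]
ft_force: [-0.4, -0.6, -0.9]
finger_gap: 15.4
```

```bash
cat >> h.py <<'E'
def serr(x,y,z):
    p0,q0,s=now(); v=standpose(x,y,z); print(round(s['time'],2),'z',p0[2].round(1),'F',s['ft_force'].round(1),'gap',round(s['finger_gap'],1),'offset',q0.inv().apply(v[0]-p0).round(1),'rot',(q0.inv()*v[1]).as_rotvec(degrees=True).round(2))
E
python3 -c "
from h import *
serr(60,0,69)"
```

```text
9.5 z 137.6 F [-0.4 -0.6 -0.9] gap 15.4 offset [ 4.1  3.8 68.6] rot [-0.01  0.02  0.15]
```

{"api": "jog_arm", "payload": {"offset": [[2,2,15],[2,2,15],[0,0,14],[0,0,7],[0,0,3],[0,0,0]], "delta_rot": [[0,0,0],[0,0,0],[0,0,0],[0,0,0],[0,0,0],[0,0,0]], "jaw": [0,0,0,0,0,0]}}

```text
time: 10.1
tool_pos: [633.4, -13.2, 80.4]
tcp_rot: [-180.0, 0.1, -9.3]
ft_force: [0.5, -0.1, -1.7]
finger_gap: 15.1
```

```bash
python3 -c "
from h import *
serr(60,0,69)"
```

```text
10.1 z 80.4 F [ 0.5 -0.1 -1.7] gap 15.1 offset [ 1.4  1.8 11.4] rot [-0.03  0.1   0.26]
```

{"api": "jog_arm", "payload": {"offset": [[1,1,2],[0,0,2],[0,0,2]], "delta_rot": [[0,0,0],[0,0,0],[0,0,0]], "jaw": [0,0,0]}}

```text
time: 10.4
tool_pos: [635.4, -14.5, 75.7]
tcp_rot: [-180.0, -0.1, -9.3]
ft_force: [-0.3, 0.1, -0.2]
finger_gap: 15.5
```

{"api": "jog_arm", "payload": {"offset": [[0,0,2],[0,0,2]], "delta_rot": [[0,0,0],[0,0,0]], "jaw": [0,0]}}

```text
time: 10.6
tool_pos: [636.0, -14.6, 72.1]
tcp_rot: [-180.0, -0.1, -9.3]
ft_force: [0.3, -0.2, -0.8]
finger_gap: 15.2
```

{"api": "jog_arm", "payload": {"offset": [[0,0,1.5]], "delta_rot": [[0,0,0]], "jaw": [0]}}

```text
time: 10.7
tool_pos: [636.0, -14.6, 70.5]
tcp_rot: [-180.0, -0.1, -9.3]
ft_force: [-0.1, 0.3, -0.0]
finger_gap: 15.3
```

{"api": "jog_arm", "payload": {"offset": [[0,0,1.5]], "delta_rot": [[0,0,0]], "jaw": [0]}}

```text
time: 10.8
tool_pos: [636.1, -14.7, 69.0]
tcp_rot: [-180.0, -0.1, -9.3]
ft_force: [-0.3, -0.2, -1.0]
finger_gap: 15.6
```

{"api": "jog_arm", "payload": {"offset": [[0,0,1]], "delta_rot": [[0,0,0]], "jaw": [0]}}

```text
time: 10.9
tool_pos: [636.1, -14.7, 68.5]
tcp_rot: [-180.0, -0.1, -9.3]
ft_force: [-4.7, 1.0, 9.9]
finger_gap: 15.2
```

{"api": "jog_arm", "payload": {"offset": [[0,0,-0.2],[0,0,0],[0,0,0],[0,0,0]], "delta_rot": [[0,0,0],[0,0,0],[0,0,0],[0,0,0]], "jaw": [18,22,28,34]}}

```text
time: 11.3
tool_pos: [636.7, -14.7, 69.2]
tcp_rot: [-180.0, -0.2, -9.3]
ft_force: [0.8, -0.7, 1.4]
finger_gap: 29.4
```

```bash
python3 - <<'E'
from h import *
serr(60,0,69)
p,d,m=snap('wrist','w8.png')
E
```

```text
11.3 z 69.2 F [ 0.8 -0.7  1.4] gap 29.4 offset [-2.1  0.8  0.2] rot [-0.05 -0.21  0.25]
```

View pics/w8.png

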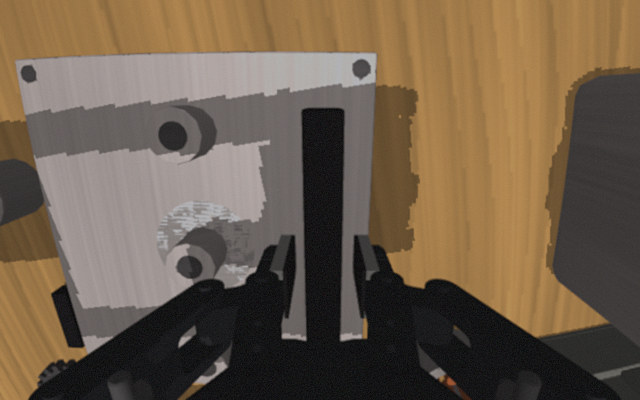

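{"api": "jog_arm", "payload": {"offset": [[0,0,-6],[0,0,-15],[0,0,-25],[0,0,-35],[0,0,-35],[0,0,-20],[0,0,0]], "delta_rot": [[0,0,0],[0,0,0],[0,0,0],[0,0,0],[0,0,0],[0,0,0],[0,0,0]], "jaw": [34,34,34,34,50,50,50]}}

```text
time: 12.05
tool_pos: [635.9, -14.7, 216.2]
tcp_rot: [-180.0, -0.3, -9.3]
ft_force: [-0.2, 0.2, 0.4]
finger_gap: 42.8
```

```bash
python3 - <<'E'
from h import *
p0,q0,s=now(); print(s['time'],p0)
p,d,m=snap('wrist','w9.png')
def wire(q,z=119.5):
    return place(top4(16,140,z),*q)
x0=standpose(60,0,0)[0]
rr=fit(m,p,wire,(x0[0],x0[1],-9.5),(3,3,2)); print(rr)
Rz=R.from_euler('z',-ST[2],degrees=True); print('bar in stand',Rz.apply([rr[0][0]-ST[0],rr[0][1]-ST[1],0]))
print('plate',[fit(m,p,lambda q:place(top4(170,190,89.5),*q),ST,(3,3,2))])
o=p.copy()
for a in np.vstack([proj(m,wire(rr[0])),proj(m,wire(rr[0],89.5)),proj(m,place(top4(170,190,89.5),*ST))]): cv2.circle(o,(int(a[0]),int(a[1])),0,(255,0,0),-1)
cv2.imwrite('pics/w9o.png',o[:,:,::-1])
pt,qt=rackpose(0,80); 
v=standpose(-100,120,300)
a,b=plan([450,120,300],q0,vmax=35)
a,b=plan(pt,qt,p0=a,q0=b,vmax=30)
E
```

```text
12.05 [635.87977228 -14.71875538 216.15712282]
(array([635.81398817, -14.34164507,  -9.31194705]), np.float64(0.5049282908439636))
bar in stand [61.19201083  1.02481645  0.        ]
plate [(array([574.70760116,  -5.04334862,  -9.54697369]), np.float64(1.2347416877746582))]
n 7 rot/row [0.0, 0.01, 0.0]
[[-29.0, -15.0, -12.0], [-29.0, -15.0, -12.0], [-29.0, -15.0, -12.0], [-29.0, -15.0, -12.0], [-29.0, -15.0, -12.0], [-29.0, -15.0, -12.0], [-29.0, -15.0, -12.0]]
n 8 rot/row [-0.02, 4.34, 0.05]
[[-3.0, -22.0, 18.0], [-5.0, -22.0, 18.0], [-6.0, -22.0, 17.0], [-7.0, -22.0, 17.0], [-9.0, -22.0, 16.0], [-10.0, -22.0, 15.0], [-11.0, -22.0, 15.0], [-12.0, -22.0, 14.0]]
```

View pics/w9o.png

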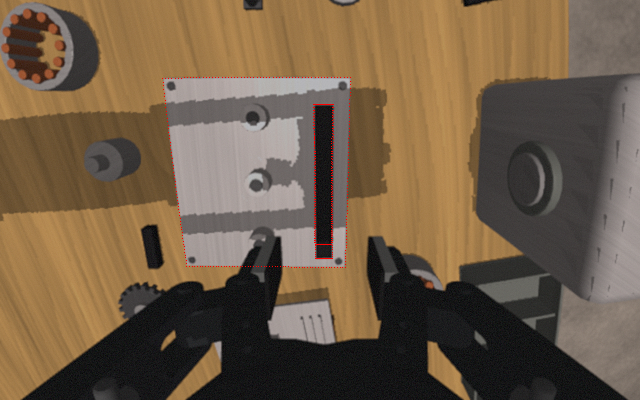

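{"api": "jog_arm", "payload": {"offset": [[-29,-15,-12],[-29,-15,-12],[-29,-15,-12],[-29,-15,-12],[-29,-15,-12],[-29,-15,-12],[-29,-15,-12],[-3,-22,18],[-5,-22,18],[-6,-22,17],[-7,-22,17],[-9,-22,16],[-10,-22,15],[-11,-21,10],[-12,-15,5],[0,0,0]], "delta_rot": [[0,0,0],[0,0,0],[0,0,0],[0,0,0],[0,0,0],[0,0,0],[0,0,0],[0,4.4,0],[0,4.4,0],[0,4.4,0],[0,4.4,0],[0,4.4,0],[0,4.4,0],[0,4.4,0],[0,4.4,0],[0,0,0]], "jaw": [50,50,50,50,50,50,50,50,50,50,50,50,50,50,50,50]}}

```text
time: 13.7
tool_pos: [428.1, 299.8, 139.9]
tcp_rot: [179.6, -35.3, -8.9]
ft_force: [0.0, -0.4, -0.4]
finger_gap: 42.5
```

```bash
python3 - <<'E'
from h import *
p0,q0,s=now(); print(p0,s['tcp_rot'],s['joint_pos'].round(0))
rerr(0,60)
p,d,m=snap('wrist','w10.png')
def wire(q,ws=(0,)): 
    return place(np.vstack([seg(P[i],P[j]) for P in map(barpts,ws) for i,j in [(1,3),(5,7),(3,7)]]),*q)
print(fit(m,p,wire,RK,(3,3,2)))
o=p.copy()
for a in proj(m,wire(RK)): cv2.circle(o,(int(a[0]),int(a[1])),0,(255,0,0),-1)
cv2.imwrite('pics/w10o.png',o[:,:,::-1])
E
```

```text
[428.05063508 299.78673148 139.87162922] [179.62097317 -35.32249802  -8.91225607] [ 51. -20. 125. -35.  60.  74.]
13.7 F [ 0.  -0.4 -0.4] gap 42.5 offset tool [28.4 -0.8 47.1] rot [-0.1  -0.32  0.68]
(array([525.14225167, 286.17657629,  -9.70008651]), np.float64(0.6542414426803589))
```

View pics/w10o.png

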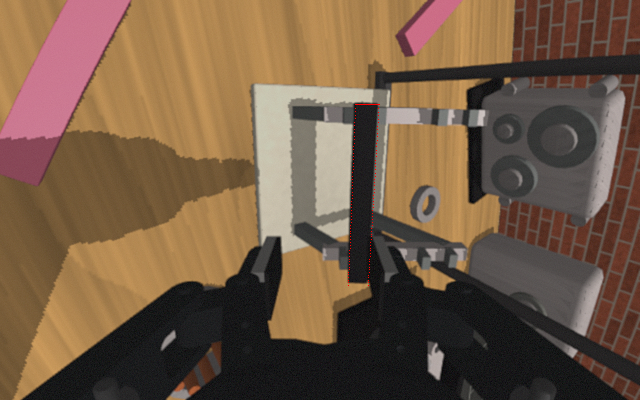

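{"api": "jog_arm", "payload": {"offset": [[10,0,5],[10,0,15],[7,0,15],[0,0,8],[0,0,0],[0,0,0]], "delta_rot": [[0,0,0.3],[0,-0.3,0.3],[0,0,0],[0,0,0],[0,0,0],[0,0,0]], "jaw": [50,50,50,50,50,50]}}

```text
time: 14.35
tool_pos: [483.4, 287.5, 125.6]
tcp_rot: [-179.7, -34.9, -10.2]
ft_force: [-0.1, 0.8, 0.2]
finger_gap: 42.6
```

```bash
python3 - <<'E'
from h import *
rerr(0,4)
p,d,m=snap('wrist','w11.png')
def wire(q,ws=(0,)): 
    return place(np.vstack([seg(P[i],P[j]) for P in map(barpts,ws) for i,j in [(1,3),(5,7),(3,7)]]),*q)
print(fit(m,p,wire,RK,(3,3,2)))
E
```

```text
14.35 F [-0.1  0.8  0.2] gap 42.6 offset tool [-9.5 -3.9 58.7] rot [-0.03  0.09 -0.4 ]
(array([526.67142651, 285.40477191,  -9.80623489]), np.float64(0.6968403458595276))
```

View pics/w11.png

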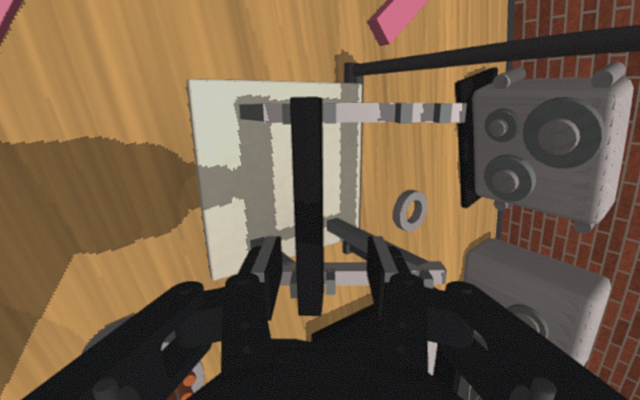

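{"api": "jog_arm", "payload": {"offset": [[-4,-2,0],[-3,-1,4],[0,0,0],[0,0,0]], "delta_rot": [[0,0,-0.3],[0,0,0],[0,0,0],[0,0,0]], "jaw": [50,50,50,50]}}

```text
time: 14.8
tool_pos: [479.5, 292.5, 118.8]
tcp_rot: [-179.8, -34.9, -9.8]
ft_force: [0.1, -0.1, -0.4]
finger_gap: 42.7
```

```bash
python3 - <<'E'
from h import *
rerr(0,4)
E
```

```text
14.8 F [ 0.1 -0.1 -0.4] gap 42.7 offset tool [-1.8  0.4 55.8] rot [-0.15  0.05 -0.04]
```

{"api": "jog_arm", "payload": {"offset": [[-1,0,10],[-0.5,0,14],[0,0,14],[0,0,9],[0,0,5],[0,0,0],[0,0,0]], "delta_rot": [[0,0,0],[0,0,0],[0,0,0],[0,0,0],[0,0,0],[0,0,0],[0,0,0]], "jaw": [50,50,50,50,50,50,50]}}

```text
time: 15.5
tool_pos: [508.8, 288.2, 71.8]
tcp_rot: [-179.8, -34.9, -9.7]
ft_force: [0.9, 0.4, 0.3]
finger_gap: 42.6
```

```bash
python3 - <<'E'
from h import *
rerr(0,4)
E
```

```text
15.5 F [0.9 0.4 0.3] gap 42.6 offset tool [0.8 1.  0.4] rot [-0.21  0.08  0.06]
```

{"api": "jog_arm", "payload": {"offset": [[0.5,1,0],[0,0,0],[0,0,0],[0,0,0],[0,0,0],[0,0,0]], "delta_rot": [[-0.2,0,0],[0,0,0],[0,0,0],[0,0,0],[0,0,0],[0,0,0]], "jaw": [35,22,10,0,0,0]}}

```text
time: 16.1
tool_pos: [508.9, 287.9, 73.5]
tcp_rot: [-179.9, -35.0, -9.7]
ft_force: [0.2, 0.2, -1.2]
finger_gap: 15.3
```

```bash
python3 - <<'E'
from h import *
rerr(0,4)
E
```

```text
16.1 F [ 0.2  0.2 -1.2] gap 15.3 offset tool [-0.2  0.8  1.7] rot [-0.09  0.03  0.04]
```

{"api": "jog_arm", "payload": {"offset": [[0,0,-6],[0,0,-12],[0,0,-20],[0,0,-25],[0,0,-30],[0,0,-20],[0,0,0]], "delta_rot": [[0,0,0],[0,0,0],[0,0,0],[0,0,0],[0,0,0],[0,0,0],[0,0,0]], "jaw": [0,0,0,0,0,0,0]}}

```text
time: 16.8
tool_pos: [440.2, 298.9, 171.8]
tcp_rot: [-179.9, -34.8, -9.8]
ft_force: [-0.8, 0.6, -0.6]
finger_gap: 15.2
```

```bash
python3 - <<'E'
from h import *
rerr(0,4)
v=standpose(-60,0,170)
a,b=plan([450,150,230],v[1],vmax=22)
plan(v[0],v[1],p0=a,q0=b,vmax=25)
E
```

```text
16.8 F [-0.8  0.6 -0.6] gap 15.2 offset tool [  0.8   0.2 122.2] rot [-0.11  0.17 -0.02]
n 8 rot/row [-0.01, -4.35, -0.02]
[[8.0, 18.0, -4.0], [7.0, 18.0, -4.0], [7.0, 18.0, -5.0], [7.0, 18.0, -5.0], [6.0, 18.0, -6.0], [6.0, 18.0, -6.0], [5.0, 18.0, -7.0], [5.0, 18.0, -7.0]]
n 7 rot/row [0.0, 0.0, 0.0]
[[13.0, 19.0, 9.0], [13.0, 19.0, 9.0], [13.0, 19.0, 9.0], [13.0, 19.0, 9.0], [13.0, 19.0, 9.0], [13.0, 19.0, 9.0], [13.0, 19.0, 9.0]]
```

{"api": "jog_arm", "payload": {"offset": [[8,18,-4],[7,18,-4],[7,18,-5],[7,18,-5],[6,18,-6],[6,18,-6],[5,18,-7],[5,18,-7],[13,19,7],[13,19,7],[13,19,7],[13,19,7],[13,19,7],[10,15,5],[4,7,0],[0,0,0]], "delta_rot": [[0,-4.3,0],[0,-4.3,0],[0,-4.3,0],[0,-4.3,0],[0,-4.3,0],[0,-4.3,0],[0,-4.3,0],[0,-4.3,0],[0,0,0],[0,0,0],[0,0,0],[0,0,0],[0,0,0],[0,0,0],[0,0,0],[0,0,0]], "jaw": [0,0,0,0,0,0,0,0,0,0,0,0,0,0,0,0]}}

```text
time: 18.4
tool_pos: [507.9, 11.5, 180.6]
tcp_rot: [-179.7, 1.3, -9.4]
ft_force: [0.5, 0.8, 0.2]
finger_gap: 15.8
```

```bash
python3 - <<'E'
from h import *
serr(-60,0,69)
E
```

```text
18.4 z 180.6 F [0.5 0.8 0.2] gap 15.8 offset [ 11.8   5.9 111.3] rot [-0.34  1.32  0.19]
```

{"api": "jog_arm", "payload": {"offset": [[5,3,20],[4,2,25],[0,0,25],[0,0,15],[0,0,0]], "delta_rot": [[-0.3,1.3,0.2],[0,0,0],[0,0,0],[0,0,0],[0,0,0]], "jaw": [0,0,0,0,0]}}

```text
time: 18.9
tool_pos: [516.2, 8.6, 94.9]
tcp_rot: [-179.9, -0.2, -9.5]
ft_force: [-1.3, 0.1, -0.6]
finger_gap: 15.2
```

```bash
python3 - <<'E'
from h import *
serr(-60,0,69)
p,d,m=snap('wrist','w12.png')
E
```

```text
18.9 z 94.9 F [-1.3  0.1 -0.6] gap 15.2 offset [ 0.4  3.9 25.8] rot [-0.14 -0.22  0.06]
```

View pics/w12.png

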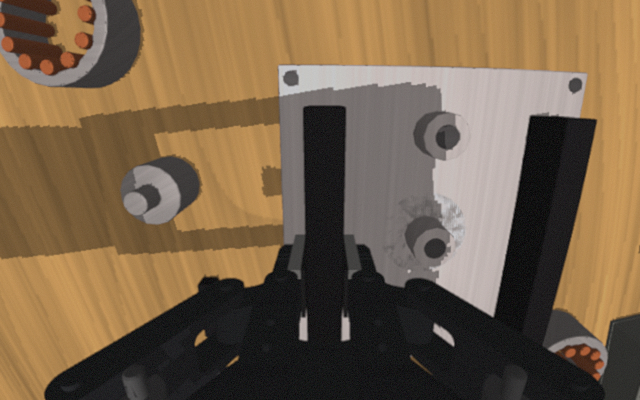

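Bar 2 hangs over the near side of the plate (col ~325), and bar 1 stands at the far side (col ~550). Lowering by feel.

{"api": "jog_arm", "payload": {"offset": [[0,2,8],[0,1,6],[0,0,3],[0,0,2],[0,0,1]], "delta_rot": [[-0.1,-0.2,0],[0,0,0],[0,0,0],[0,0,0],[0,0,0]], "jaw": [0,0,0,0,0]}}

```text
time: 19.45
tool_pos: [519.1, 6.2, 78.9]
tcp_rot: [-179.9, -0.4, -9.4]
ft_force: [-0.4, 0.5, -1.1]
finger_gap: 14.9
```

{"api": "jog_arm", "payload": {"offset": [[0,0,1]], "delta_rot": [[0,0,0]], "jaw": [0]}}

```text
time: 19.55
tool_pos: [519.3, 6.2, 78.0]
tcp_rot: [-179.9, -0.5, -9.4]
ft_force: [0.4, -0.3, -1.2]
finger_gap: 14.8
```

{"api": "jog_arm", "payload": {"offset": [[-2,0,2],[-1,0,2],[0,0,1.5]], "delta_rot": [[0,-0.5,0],[0,0,0],[0,0,0]], "jaw": [0,0,0]}}

```text
time: 19.85
tool_pos: [516.6, 6.6, 72.6]
tcp_rot: [-179.9, 0.0, -9.4]
ft_force: [-0.3, 0.4, -0.9]
finger_gap: 15.3
```

{"api": "jog_arm", "payload": {"offset": [[0,0,1.5]], "delta_rot": [[0,0,0]], "jaw": [0]}}

```text
time: 19.95
tool_pos: [516.6, 6.6, 71.0]
tcp_rot: [-179.9, 0.0, -9.4]
ft_force: [-0.3, 0.0, -1.5]
finger_gap: 15.2
```

{"api": "jog_arm", "payload": {"offset": [[0,0,1]], "delta_rot": [[0,0,0]], "jaw": [0]}}

```text
time: 20.05
tool_pos: [516.4, 6.6, 69.8]
tcp_rot: [-179.9, 0.0, -9.4]
ft_force: [0.2, -0.1, -1.5]
finger_gap: 15.1
```

{"api": "jog_arm", "payload": {"offset": [[0,0,1]], "delta_rot": [[0,0,0]], "jaw": [0]}}

```text
time: 20.15
tool_pos: [516.6, 6.6, 69.1]
tcp_rot: [-179.9, 0.0, -9.4]
ft_force: [-6.0, -0.2, 11.7]
finger_gap: 15.1
```

Contact at 69 (as predicted). Release.

{"api": "jog_arm", "payload": {"offset": [[0,0,-0.2],[0,0,0],[0,0,0],[0,0,0]], "delta_rot": [[0,0,0],[0,0,0],[0,0,0],[0,0,0]], "jaw": [18,22,28,34]}}

```text
time: 20.55
tool_pos: [517.1, 6.6, 69.8]
tcp_rot: [-179.9, -0.0, -9.4]
ft_force: [0.3, 1.1, -0.7]
finger_gap: 29.0
```

{"api": "jog_arm", "payload": {"offset": [[0,0,-6],[0,0,-15],[0,0,-25],[0,0,-35],[0,0,-35],[0,0,-20],[0,0,0]], "delta_rot": [[0,0,0],[0,0,0],[0,0,0],[0,0,0],[0,0,0],[0,0,0],[0,0,0]], "jaw": [34,34,34,34,50,50,50]}}

```text
time: 21.25
tool_pos: [516.7, 6.4, 217.1]
tcp_rot: [-179.9, -0.2, -9.4]
ft_force: [-0.2, 0.5, 0.2]
finger_gap: 42.8
```

```bash
python3 - <<'E'
from h import *
p0,q0,s=now(); print(s['time'],p0,s['ft_force'])
p,d,m=snap('wrist','w13.png')
def wire(q,z=119.5): return place(top4(16,140,z),*q)
o=p.copy()
for sx in (-60,60):
    x0=standpose(sx,0,0)[0]
    rr=fit(m,p,wire,(x0[0],x0[1],-9.5),(3,3,2)); Rz=R.from_euler('z',-ST[2],degrees=True); print(rr,'in stand',Rz.apply([rr[0][0]-ST[0],rr[0][1]-ST[1],0]))
    for a in proj(m,wire(rr[0])): cv2.circle(o,(int(a[0]),int(a[1])),0,(255,0,0),-1)
for a in proj(m,place(top4(170,190,89.5),*ST)): cv2.circle(o,(int(a[0]),int(a[1])),0,(255,0,0),-1)
cv2.imwrite('pics/w13o.png',o[:,:,::-1])
CV=(526,-287,-0.7)
a,b=plan([526,-287,250],R.from_euler('xyz',[180,0,-0.7],degrees=True),vmax=35)
E
```

```text
21.25 [516.71861216   6.38135512 217.09727112] [-0.22793025  0.49696403  0.19288595]
(array([516.70089685,   7.62631666,  -9.46589172]), np.float64(0.6916295289993286)) in stand [-59.91498121   2.9264852    0.        ]
(array([634.78821386, -13.55516663,  -9.22188421]), np.float64(1.2884118556976318)) in stand [60.04996928  1.63021083  0.        ]
n 9 rot/row [-0.01, -0.01, -0.97]
[[6.0, 32.0, -4.0], [6.0, 32.0, -4.0], [5.0, 32.0, -4.0], [5.0, 32.0, -4.0], [4.0, 32.0, -4.0], [4.0, 32.0, -4.0], [3.0, 32.0, -4.0], [3.0, 33.0, -4.0], [2.0, 33.0, -4.0]]
```

View pics/w13o.png

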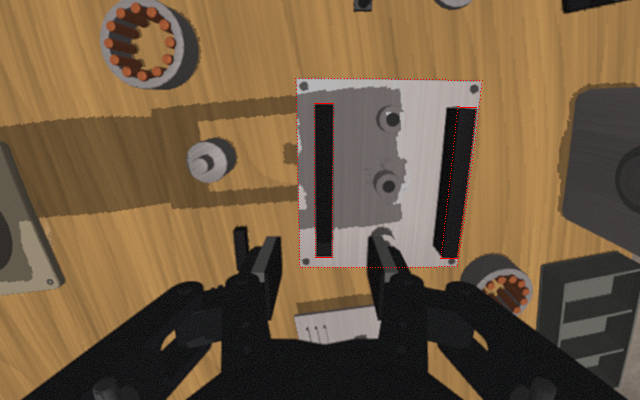

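{"api": "jog_arm", "payload": {"offset": [[6,32,-4],[6,32,-4],[5,32,-4],[5,32,-4],[4,32,-4],[4,32,-4],[3,31,-4],[3,25,-2],[1,15,0],[0,0,0],[0,0,0]], "delta_rot": [[0,0,-1],[0,0,-1],[0,0,-1],[0,0,-1],[0,0,-1],[0,0,-1],[0,0,-1],[0,0,-1],[0,0,-0.7],[0,0,0],[0,0,0]], "jaw": [50,50,50,50,50,50,50,50,50,50,50]}}

```text
time: 22.4
tool_pos: [521.0, -265.8, 232.5]
tcp_rot: [-179.4, 0.9, -0.3]
ft_force: [0.5, -0.0, -0.2]
finger_gap: 43.1
```

```bash
cat >> h.py <<'E'
CV=[526,-287,-0.7]
def cerr(z):
    p0,q0,s=now(); qt=R.from_euler('z',CV[2],degrees=True)*R.from_euler('x',180,degrees=True); print(round(s['time'],2),'z',p0[2].round(1),'F',s['ft_force'].round(1),'gap',round(s['finger_gap'],1),'offset',q0.inv().apply(np.array([CV[0],CV[1],z])-p0).round(1),'rot',(q0.inv()*qt).as_rotvec(degrees=True).round(2))
E
python3 - <<'E'
from h import *
cerr(8)
p,d,m=snap('wrist','w14.png')
w=lambda q:place(np.vstack([top4(170,190,30)]),*q)
rr=fit(m,p,w,CV,(4,4,2)); print(rr)
w2=lambda q:place(top4(16,100,64),*q)
r2=fit(m,p,w2,rr[0],(3,3,2)); print(r2)
o=p.copy()
for a in np.vstack([proj(m,w(rr[0])),proj(m,w2(rr[0]))]): cv2.circle(o,(int(a[0]),int(a[1])),0,(255,0,0),-1)
cv2.imwrite('pics/w14o.png',o[:,:,::-1])
E
```

```text
22.4 z 232.5 F [ 0.5 -0.  -0.2] gap 43.1 offset [  8.5  23.6 224.1] rot [-0.6   0.87  0.42]
(array([ 525.7535588 , -286.6928542 ,   -0.79468431]), np.float64(0.828057587146759))
(array([ 5.25838270e+02, -2.82916822e+02, -1.47210397e-01]), np.float64(2.382606029510498))
```

View pics/w14o.png

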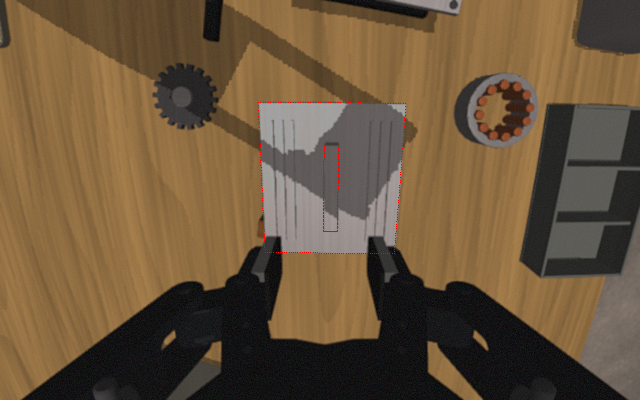

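{"api": "jog_arm", "payload": {"offset": [[4,12,30],[0,8,40],[0,0,40],[0,0,25],[0,0,10],[0,0,0]], "delta_rot": [[-0.6,0.9,0.4],[0,0,0],[0,0,0],[0,0,0],[0,0,0],[0,0,0]], "jaw": [50,50,50,50,50,50]}}

```text
time: 23.05
tool_pos: [526.3, -279.3, 83.9]
tcp_rot: [180.0, -0.2, -0.4]
ft_force: [0.2, 0.2, 0.2]
finger_gap: 42.6
```

```bash
sed -i 's/^CV=.*/CV=[525.8,-286.7,-0.8]/' h.py; python3 - <<'E'
from h import *
cerr(8)
p,d,m=snap('wrist','w15.png')
o=p.copy()
w2=lambda q:place(top4(16,100,64),*q)
for a in proj(m,w2(CV)): cv2.circle(o,(int(a[0]),int(a[1])),0,(255,0,0),-1)
cv2.imwrite('pics/w15o.png',o[:,:,::-1])
E
```

```text
23.05 z 83.9 F [0.2 0.2 0.2] gap 42.6 offset [-0.8  7.4 75.9] rot [ 0.02 -0.2   0.44]
```

View pics/w15o.png

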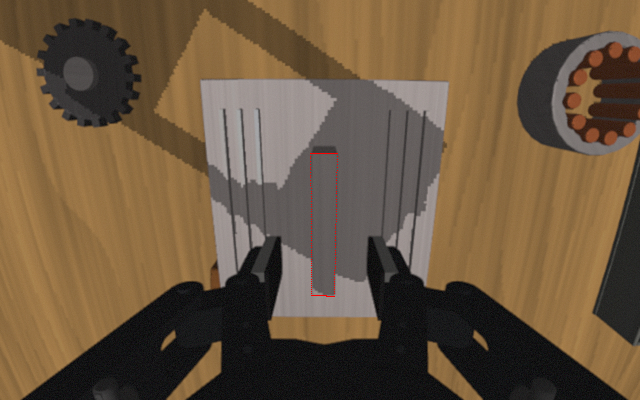

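{"api": "jog_arm", "payload": {"offset": [[-0.5,4,15],[0,3,20],[0,0,20],[0,0,10],[0,0,5],[0,0,0]], "delta_rot": [[0,-0.2,0.4],[0,0,0],[0,0,0],[0,0,0],[0,0,0],[0,0,0]], "jaw": [45,45,45,45,45,45]}}

```text
time: 23.7
tool_pos: [533.0, -290.9, 20.2]
tcp_rot: [179.5, -0.8, -0.8]
ft_force: [0.1, 1.2, 0.1]
finger_gap: 38.0
```

```bash
python3 - <<'E'
from h import *
cerr(8)
E
```

```text
23.7 z 20.2 F [0.1 1.2 0.1] gap 38.0 offset [-7.4 -4.2 12.1] rot [ 0.53 -0.76  0.01]
```

{"api": "jog_arm", "payload": {"offset": [[-4,-2,0],[-3,-1.5,0],[0,0,0],[0,0,0]], "delta_rot": [[0.5,-0.8,0],[0,0,0],[0,0,0],[0,0,0]], "jaw": [45,45,45,45]}}

```text
time: 24.1
tool_pos: [527.4, -288.3, 23.4]
tcp_rot: [179.9, -0.1, -0.8]
ft_force: [0.3, 0.1, -0.5]
finger_gap: 39.0
```

```bash
python3 - <<'E'
from h import *
cerr(8)
E
```

```text
24.1 z 23.4 F [ 0.3  0.1 -0.5] gap 39.0 offset [-1.6 -1.6 15.4] rot [ 0.13 -0.1   0.01]
```

{"api": "jog_arm", "payload": {"offset": [[-1.5,-1,6],[0,0,5],[0,0,3],[0,0,0],[0,0,0]], "delta_rot": [[0.1,-0.1,0],[0,0,0],[0,0,0],[0,0,0],[0,0,0]], "jaw": [45,45,45,45,45]}}

```text
time: 24.6
tool_pos: [525.8, -287.2, 8.3]
tcp_rot: [180.0, -0.0, -0.8]
ft_force: [0.1, 0.4, -0.0]
finger_gap: 38.4
```

```bash
python3 - <<'E'
from h import *
cerr(8)
E
```

```text
24.6 z 8.3 F [ 0.1  0.4 -0. ] gap 38.4 offset [-0.  -0.5  0.3] rot [ 0.04 -0.02  0.01]
```

{"api": "jog_arm", "payload": {"offset": [[0,0,0],[0,0,0],[0,0,0],[0,0,0],[0,0,0],[0,0,0]], "delta_rot": [[0,0,0],[0,0,0],[0,0,0],[0,0,0],[0,0,0],[0,0,0]], "jaw": [32,22,10,0,0,0], "newtons": 80}}

```text
time: 25.2
tool_pos: [526.0, -287.2, 8.4]
tcp_rot: [180.0, -0.0, -0.8]
ft_force: [0.6, -0.3, -0.1]
finger_gap: 14.9
```

```bash
python3 - <<'E'
from h import *
cerr(8)
E
```

```text
25.2 z 8.4 F [ 0.6 -0.3 -0.1] gap 14.9 offset [-0.2 -0.5  0.4] rot [ 0.04 -0.03  0.02]
```

{"api": "jog_arm", "payload": {"offset": [[0,0,-3],[0,0,-6],[0,0,-12],[0,0,-20],[0,0,-30],[0,0,-30],[0,0,0]], "delta_rot": [[0,0,0],[0,0,0],[0,0,0],[0,0,0],[0,0,0],[0,0,0],[0,0,0]], "jaw": [0,0,0,0,0,0,0]}}

```text
time: 25.9
tool_pos: [523.1, -285.3, 112.3]
tcp_rot: [-179.8, 0.3, -0.8]
ft_force: [0.9, -0.1, -3.8]
finger_gap: 15.1
```

```bash
python3 - <<'E'
from h import *
cerr(8)
s=monitor.sense(); print(s['tool_pos'],s['tcp_rot'],s['wrist_torque'])
p,d,m=snap('wrist','w16.png')
E
```

```text
25.9 z 112.3 F [ 0.9 -0.1 -3.8] gap 15.1 offset [  3.3   1.7 104.3] rot [-0.19  0.34  0.01]
[ 523.10038325 -285.31477039  112.32294061] [-179.81010949    0.34013589   -0.78541611] [-0.11581571 -0.08967151 -0.0029384 ]
```

View pics/w16.png

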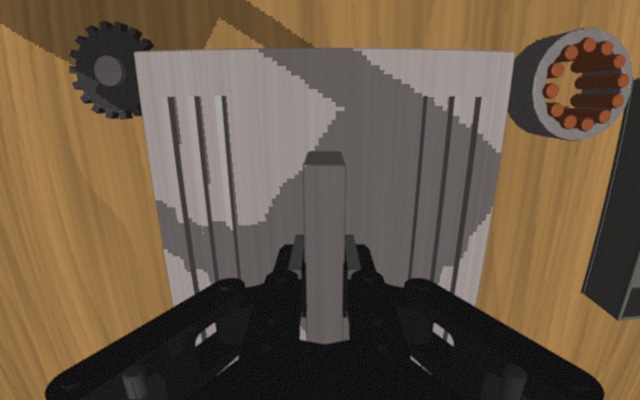

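```bash
python3 - <<'E'
from h import *
p0,q0,s=now()
a,b=plan([523,-285,175],q0,vmax=30)
v=standpose(0,0,165)
plan(v[0],v[1],p0=a,q0=b,vmax=22)
E
```

```text
n 3 rot/row [0.0, 0.0, 0.0]
[[0.0, 0.0, -22.0], [0.0, 0.0, -22.0], [0.0, 0.0, -22.0]]
n 13 rot/row [-0.02, 0.04, 0.67]
[[4.0, -22.0, 1.0], [3.0, -22.0, 1.0], [3.0, -22.0, 1.0], [3.0, -22.0, 1.0], [3.0, -22.0, 1.0], [2.0, -22.0, 1.0], [2.0, -22.0, 1.0], [2.0, -22.0, 1.0], [2.0, -22.0, 1.0], [1.0, -22.0, 1.0], [1.0, -22.0, 1.0], [1.0, -22.0, 1.0], [1.0, -22.0, 1.0]]
```

{"api": "jog_arm", "payload": {"offset": [[0,0,-22],[0,0,-22],[0,0,-18],[4,-22,0],[3,-22,0],[3,-22,0],[3,-22,0],[3,-22,0],[2,-22,0],[2,-22,0],[2,-22,0],[2,-22,0],[1,-22,0],[1,-18,0],[1,-10,0],[0,0,0],[0,0,0]], "delta_rot": [[0,0,0],[0,0,0],[0,0,0],[0,0,0.7],[0,0,0.7],[0,0,0.7],[0,0,0.7],[0,0,0.7],[0,0,0.7],[0,0,0.7],[0,0,0.7],[0,0,0.7],[0,0,0.7],[0,0,0.7],[0,0,0.7],[0,0,0],[0,0,0]], "jaw": [0,0,0,0,0,0,0,0,0,0,0,0,0,0,0,0,0]}}

```text
time: 27.65
tool_pos: [552.1, -24.4, 137.0]
tcp_rot: [-179.3, 3.3, -9.6]
ft_force: [-0.3, -0.4, -4.5]
finger_gap: 14.7
```

```bash
python3 - <<'E'
from h import *
serr(0,0,104)
E
```

```text
27.65 z 137.0 F [-0.3 -0.4 -4.5] gap 14.7 offset [ 21.6 -22.4  32.1] rot [-0.71  3.33 -0.08]
```

{"api": "jog_arm", "payload": {"offset": [[6,-7,-10],[6,-7,-4],[6,-5,0],[2,-2,0],[0,0,0],[0,0,0]], "delta_rot": [[-0.4,1.7,0],[-0.3,1.6,0],[0,0,0],[0,0,0],[0,0,0],[0,0,0]], "jaw": [0,0,0,0,0,0]}}

```text
time: 28.25
tool_pos: [577.6, -7.7, 151.0]
tcp_rot: [179.9, -0.2, -9.7]
ft_force: [0.4, -0.4, -5.4]
finger_gap: 15.1
```

```bash
python3 - <<'E'
from h import *
serr(0,0,104)
E
```

```text
28.25 z 151.0 F [ 0.4 -0.4 -5.4] gap 15.1 offset [-2.9 -2.1 47. ] rot [ 0.07 -0.24 -0.16]
```

{"api": "jog_arm", "payload": {"offset": [[-2,-1.5,8],[0,0,10],[0,0,8],[0,0,5],[0,0,2],[0,0,0]], "delta_rot": [[0.1,-0.2,-0.1],[0,0,0],[0,0,0],[0,0,0],[0,0,0],[0,0,0]], "jaw": [0,0,0,0,0,0]}}

```text
time: 28.85
tool_pos: [574.1, -6.4, 112.9]
tcp_rot: [-180.0, 0.2, -9.7]
ft_force: [-0.6, -0.7, -4.9]
finger_gap: 14.7
```

```bash
python3 - <<'E'
from h import *
serr(0,0,104)
p,d,m=snap('scene','s17.png'); c=cv2.resize(p[180:320,220:420],None,fx=4,fy=4); cv2.imwrite('pics/s17c.png',c[:,:,::-1])
E
```

```text
28.85 z 112.9 F [-0.6 -0.7 -4.9] gap 14.7 offset [ 1.  -1.3  8.9] rot [-0.01  0.2  -0.1 ]
```

View pics/s17c.png

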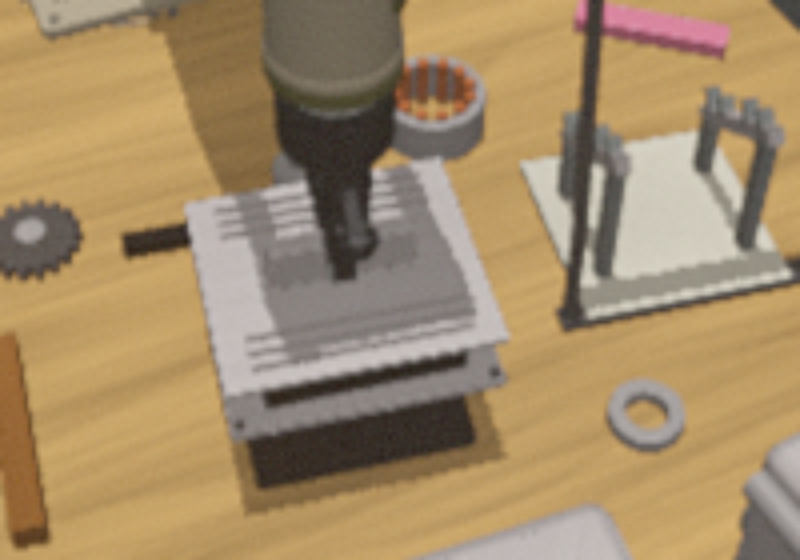

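The cover hangs squarely over the plate, just above the bars (crop ~345,290). Lower by feel.

{"api": "jog_arm", "payload": {"offset": [[0.5,-1,2],[0,0,2],[0,0,1.5]], "delta_rot": [[0,0.2,-0.1],[0,0,0],[0,0,0]], "jaw": [0,0,0]}}

```text
time: 29.2
tool_pos: [575.8, -5.5, 108.5]
tcp_rot: [-180.0, -0.1, -9.5]
ft_force: [-0.2, 1.0, -5.5]
finger_gap: 15.0
```

{"api": "jog_arm", "payload": {"offset": [[0,0,1.5]], "delta_rot": [[0,0,0]], "jaw": [0]}}

```text
time: 29.3
tool_pos: [576.1, -5.4, 107.1]
tcp_rot: [-180.0, -0.2, -9.5]
ft_force: [0.1, 0.0, -4.5]
finger_gap: 14.7
```

{"api": "jog_arm", "payload": {"offset": [[0,0,1]], "delta_rot": [[0,-0.1,0]], "jaw": [0]}}

```text
time: 29.4
tool_pos: [576.1, -5.4, 106.1]
tcp_rot: [-180.0, -0.1, -9.5]
ft_force: [0.3, 0.6, -4.8]
finger_gap: 15.0
```

{"api": "jog_arm", "payload": {"offset": [[0,0,1]], "delta_rot": [[0,-0.1,0]], "jaw": [0]}}

```text
time: 29.5
tool_pos: [576.2, -5.4, 105.1]
tcp_rot: [-180.0, 0.0, -9.5]
ft_force: [-0.2, -0.3, -4.2]
finger_gap: 15.0
```

{"api": "jog_arm", "payload": {"offset": [[0,0,0.8]], "delta_rot": [[0,0,0]], "jaw": [0]}}

```text
time: 29.6
tool_pos: [576.2, -5.4, 104.2]
tcp_rot: [-180.0, 0.0, -9.5]
ft_force: [-0.6, -0.5, -5.3]
finger_gap: 14.8
```

{"api": "jog_arm", "payload": {"offset": [[0,0,0.6]], "delta_rot": [[0,0,0]], "jaw": [0]}}

```text
time: 29.7
tool_pos: [576.2, -5.4, 103.6]
tcp_rot: [-180.0, 0.0, -9.5]
ft_force: [-1.4, 1.0, 2.7]
finger_gap: 14.4
```

{"api": "jog_arm", "payload": {"offset": [[0,0,0],[0,0,0],[0,0,0],[0,0,0],[0,0,0]], "delta_rot": [[0,0,0],[0,0,0],[0,0,0],[0,0,0],[0,0,0]], "jaw": [17,20,25,32,36]}}

```text
time: 30.2
tool_pos: [578.5, -5.7, 106.5]
tcp_rot: [-180.0, -0.3, -9.5]
ft_force: [0.1, 0.1, 0.2]
finger_gap: 30.8
```

```bash
python3 - <<'E'
from h import *
serr(0,0,104)
p,d,m=snap('wrist','w18.png')
E
```

```text
30.2 z 106.5 F [0.1 0.1 0.2] gap 30.8 offset [-3.3  0.   2.4] rot [-0.04 -0.28  0.01]
```

View pics/w18.png

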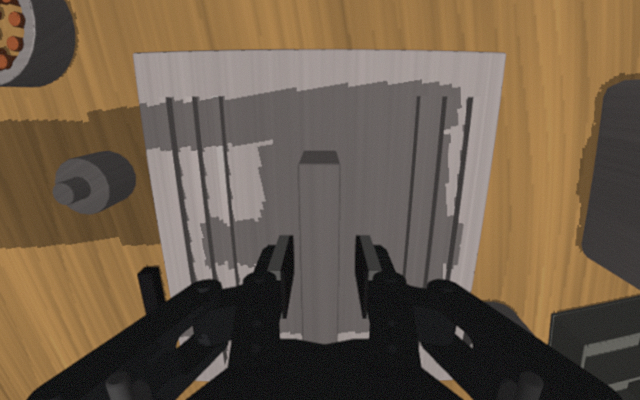

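Both pads are clear of the rib (cols 290 and 360, rib at 300–340). Raising straight up.

{"api": "jog_arm", "payload": {"offset": [[-1,0,-5],[-1,0,-12],[0,0,-20],[0,0,-30],[0,0,-30],[0,0,-25],[0,0,0],[0,0,0]], "delta_rot": [[0,0,0],[0,0,0],[0,0,0],[0,0,0],[0,0,0],[0,0,0],[0,0,0],[0,0,0]], "jaw": [36,36,36,36,36,36,36,36]}}

```text
time: 31.05
tool_pos: [575.4, -5.2, 239.2]
tcp_rot: [-179.9, -0.5, -9.5]
ft_force: [1.0, -0.2, -0.1]
finger_gap: 31.1
```

{"api": "jog_arm", "payload": {"offset": [[-20,0,-20],[-30,0,-30],[-35,0,-20],[-30,0,-10],[-10,0,0],[0,0,0],[0,0,0]], "delta_rot": [[0,0,0],[0,0,0],[0,0,0],[0,0,0],[0,0,0],[0,0,0],[0,0,0]], "jaw": [36,36,36,36,36,36,36]}}

```text
time: 31.75
tool_pos: [445.0, 16.3, 316.1]
tcp_rot: [-180.0, -0.0, -9.5]
ft_force: [0.0, -0.5, -0.4]
finger_gap: 31.0
```

```bash
python3 - <<'E'
from h import *
p0,q0,s=now(); print(s['time'],p0,s['tcp_rot'],s['ft_force'])
w=lambda q:place(top4(170,190,125.6),*q)
for n in ('wrist','scene','top'):
    p,d,m=snap(n,n+'19.png')
    rr=fit(m,p,w,ST,(4,4,2)); print(n,rr,np.round(rr[0]-ST,1))
    W=cloud(d,m); x,y,z=W[...,0],W[...,1],W[...,2]
    k=(abs(x-575)<100)&(abs(y+5)<100)&(z>115)&(z<135); X=W[k]
    if k.sum()>50: print(k.sum(),np.linalg.lstsq(np.c_[X[:,:2]-[575,-5],np.ones(len(X))],X[:,2],rcond=None)[0].round(4))
    if n=='scene': cv2.imwrite('pics/s19c.png',cv2.resize(p[150:330,200:440],None,fx=3.3,fy=3.3)[:,:,::-1])
E
```

```text
31.75 [444.9511143   16.28808827 316.11484247] [-1.79976933e+02 -2.34123031e-02 -9.54828364e+00] [ 0.0146294  -0.53590835 -0.38949434]
wrist (array([575.01208338,  -4.73540458,  -9.21541841]), np.float64(0.9172035455703735)) [-0.3  0.5  0.3]
20050 [ 2.500000e-03 -7.000000e-04  1.261521e+02]
scene (array([577.38737808,  -4.86386379,  -9.55439699]), np.float64(0.34753990173339844)) [ 2.1  0.3 -0. ]
2998 [-1.68000e-02  6.70000e-03  1.26929e+02]
top (array([576.30539686,  -4.52855451,  -7.1589989 ]), np.float64(1.0287082195281982)) [1.  0.7 2.4]
143 [-2.400000e-03  1.840000e-02  1.260454e+02]
```

View pics/s19c.png

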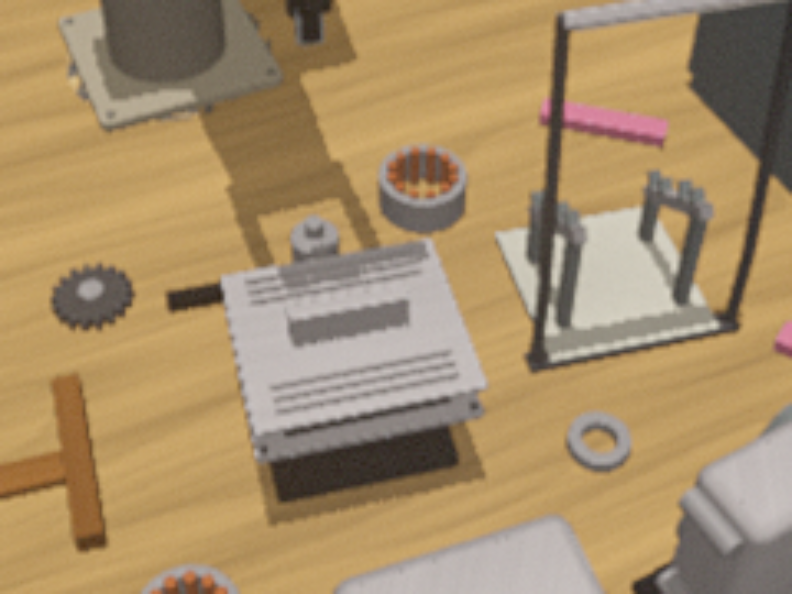

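View pics/wrist19.png

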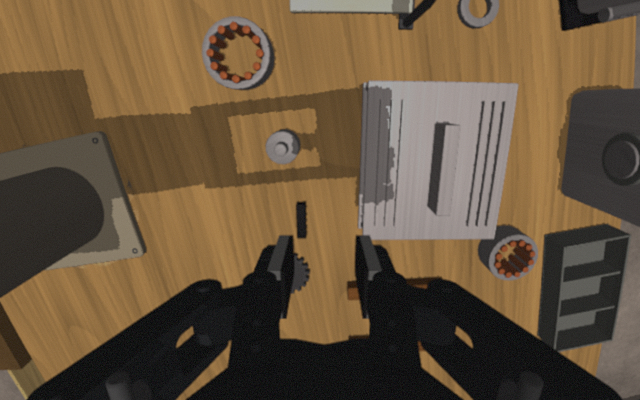

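The cover sits level (0.15° by the wrist depth), centred within 2 mm, and nothing else has moved. Handing in.

```bash
python3 -c "
from h import *
print(r.hand_in())"
```

```text
the job is handed in; nothing more can be done
None
```

Both spacer bars are standing on edge on the plate and the ribbed cover is resting on them, let go. I handed the job in with the clock at about 32 s; it gave no verdict.

**How it went**
- **Bars:** I drew both out along their lean and set them down by feel at about 10 and 12 N. The wrist camera put them about 60 mm either side of the boss row and within 3 mm of mid-length.
- **Cover:** I set it down with a light touch of a few newtons. The final fits put it within about 2 mm of the stand's centre. The wrist and scene fits put it square within 0.3°.
- **Level:** The wrist depth gives about 0.15°, with the top at about 126 mm, which matches a plate at about 90 mm plus a bar and the cover.
- **Other parts:** They look undisturbed in the final pictures, and I left the pink look-alikes alone. I checked this by eye, not by measuring.

**What failed or disagreed**
- **First grasp missed:** The first attempt on the upper bar closed on air above it. The wrist depth showed the shut fingertips about 26 mm behind the reported TCP. I allowed for that afterwards and every later grasp held.
- **Other level readings:** The scene camera's depth suggested about 1° of tilt, but it showed the same tilt on the bare plate, so I put it down to calibration. The top camera's plane fit also showed about 1°, from only 143 points.
- **Top camera's squareness:** Its final fit was poor and read 2.4° off square, with the arm in view.

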